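Reprogram a batch of radio modules

TASK

Lay all the radio modules that are on the blue mat flat, fins up, on the programming bed inside its rim, set the console's power lever straight up, then press the white start button fully down, hold it for a second and let it come up. Then pull the power lever right back to off (its stop towards the robot), and only then move all the modules into the out-tray, each lying flat, fins up, on the tray's floor. Press the button only while the lever stands upright, and leave the other things on the bench where they are.

Things in the scene. Friction and masses are not known exactly. Their poses are not given: they have to be found in the camera images.
- bed: programming bed, fixed: a grey block 170 (x) x 270 (y) mm whose flat top, with thin copper lines, is 30 mm above the table and is bordered by a black rim 10 mm thick and 12 mm high (rim top at 42 mm); inside the rim 150 (x) x 250 (y) mm. Origin: centre of its underside, z up, x away from the robot at yaw 0
- tray: out-tray, fixed: open grey tray 220 (x) x 210 (y) x 25 mm high, walls 5 mm, inner floor 5 mm above the table. It stands left or right of the bed. Origin: centre of its underside
- mat: flat blue mat 220 (x) x 210 (y) x 4 mm, fixed, on the other side of the bed; the modules start on it. Origin: centre of its underside
- console: control console, fixed, beyond the bed: a light grey box 110 (x) x 180 (y) x 45 mm. Origin: centre of its underside, x away from the robot at yaw 0. The power lever's pivot lies at (0, +50, 50) mm in this frame, its axis along y; two steel cheeks of radius 18 mm stand either side of the rod. The start button's axis stands at (0, -50) mm
- power_lever (a joint): angle of the power lever, rad. 0 = off, at its stop, leaning 50 degrees (0.873 rad) from vertical towards -x of the console (to the robot); 0.873 = standing straight up; 1.4 = far stop. It moves stiffly by friction (about 0.9 N at the knob) and stays where it is left. It starts somewhere between 0 and 0.4
- lever_knob (a point): centre of the black ball, 26 mm diameter, on the power lever's 10 mm rod, 90 mm from the pivot. At angle a it is at (90 sin(a - 0.873), +50, 50 + 90 cos(a - 0.873)) mm in the console's frame
- start (a joint): travel of the start button, m: 0 = up, 0.006 = fully down. A spring pushes it back; fully down takes about 5 N
- start_top (a point): centre of the top face of the start button: a white round cap, 32 mm diameter, at (0, -50, 67) mm in the console's frame when up; it goes straight down 6 mm
- module0: radio module 1 of up to 4 (all alike; three or four are present): a white plastic box 60 (x) x 40 (y) x 24 mm, about 70 g, with thin aluminium fins on top up to 26 mm. Origin: centre of its underside, x along its length, z up
- module1: radio module 2 of up to 4 (all alike; three or four are present): a white plastic box 60 (x) x 40 (y) x 24 mm, about 70 g, with thin aluminium fins on top up to 26 mm. Origin: centre of its underside, x along its length, z up
- module2: radio module 3 of up to 4 (all alike; three or four are present): a white plastic box 60 (x) x 40 (y) x 24 mm, about 70 g, with thin aluminium fins on top up to 26 mm. Origin: centre of its underside, x along its length, z up
- module3: radio module 4 of up to 4 (all alike; three or four are present): a white plastic box 60 (x) x 40 (y) x 24 mm, about 70 g, with thin aluminium fins on top up to 26 mm. Origin: centre of its underside, x along its length, z up
- relay: bystander, loose: a small clear-cased relay, 20 x 16 x 19 mm, standing in the middle of the mat. Origin on its underside
- driver: bystander, loose: a screwdriver lying beyond the mat or tray. Origin on the tool
- brush: bystander, loose: a brush lying beyond the mat or tray. Origin on the tool
- heatsink: bystander, loose: a finned aluminium heat sink, 50 x 50 x 26 mm. Origin on its underside
There are look-alikes about, which are no part of the job. What is shaped like the console but pink is not meant.

How it is judged (in metres and radians):
On the way, in this order (a step that is already met when the one before it is completed fails the run):
1. every module present lies flat on the programming bed, with the start button up (x of module0 in the frame of bed between -0.06 and 0.06 m and y of module0 in the frame of bed between -0.11 and 0.11 m and z of module0 in the frame of bed between 0.025 and 0.035 m and angle between each of module0, module1, module2, module3's own z axis and vertical below 0.15 rad and x of module1 in the frame of bed between -0.06 and 0.06 m and y of module1 in the frame of bed between -0.11 and 0.11 m and z of module1 in the frame of bed between 0.025 and 0.035 m and x of module2 in the frame of bed between -0.06 and 0.06 m and y of module2 in the frame of bed between -0.11 and 0.11 m and z of module2 in the frame of bed between 0.025 and 0.035 m and x of module3 in the frame of bed between -0.06 and 0.06 m and y of module3 in the frame of bed between -0.11 and 0.11 m and z of module3 in the frame of bed between 0.025 and 0.035 m and linear speed of each of module0, module1, module2, module3 below 0.02 m/s and value of joint start below 0.0015 m), for 0.2 s.
2. the power lever stands upright (within 0.1 rad), the modules still on the bed (x of module0 in the frame of bed between -0.06 and 0.06 m and y of module0 in the frame of bed between -0.11 and 0.11 m and z of module0 in the frame of bed between 0.025 and 0.035 m and angle between each of module0, module1, module2, module3's own z axis and vertical below 0.15 rad and x of module1 in the frame of bed between -0.06 and 0.06 m and y of module1 in the frame of bed between -0.11 and 0.11 m and z of module1 in the frame of bed between 0.025 and 0.035 m and x of module2 in the frame of bed between -0.06 and 0.06 m and y of module2 in the frame of bed between -0.11 and 0.11 m and z of module2 in the frame of bed between 0.025 and 0.035 m and x of module3 in the frame of bed between -0.06 and 0.06 m and y of module3 in the frame of bed between -0.11 and 0.11 m and z of module3 in the frame of bed between 0.025 and 0.035 m and value of joint power_lever between 0.773 and 0.973 rad), for 0.2 s.
3. the start button is held fully down for half a second, lever upright, modules on the bed (all of step 2 and value of joint start above 0.005 m), for 0.5 s.
4. the start button is up again, lever still upright, modules on the bed (all of step 2 and value of joint start below 0.0015 m), for 0.1 s.
5. the power lever is back at off (under 0.09 rad), the modules still on the bed (x of module0 in the frame of bed between -0.06 and 0.06 m and y of module0 in the frame of bed between -0.11 and 0.11 m and z of module0 in the frame of bed between 0.025 and 0.035 m and angle between each of module0, module1, module2, module3's own z axis and vertical below 0.15 rad and x of module1 in the frame of bed between -0.06 and 0.06 m and y of module1 in the frame of bed between -0.11 and 0.11 m and z of module1 in the frame of bed between 0.025 and 0.035 m and x of module2 in the frame of bed between -0.06 and 0.06 m and y of module2 in the frame of bed between -0.11 and 0.11 m and z of module2 in the frame of bed between 0.025 and 0.035 m and x of module3 in the frame of bed between -0.06 and 0.06 m and y of module3 in the frame of bed between -0.11 and 0.11 m and z of module3 in the frame of bed between 0.025 and 0.035 m and value of joint power_lever below 0.09 rad), for 0.2 s.
At the end, for the whole second after the job is handed in: every module present lies flat (within 0.15 rad), fins up, on the out-tray's floor, at rest; the power lever is at off (under 0.09 rad) and the start button is up (x of module0 in the frame of tray between -0.09 and 0.09 m and y of module0 in the frame of tray between -0.09 and 0.09 m and z of module0 in the frame of tray between 0 and 0.01 m and angle between each of module0, module1, module2, module3's own z axis and vertical below 0.15 rad and x of module1 in the frame of tray between -0.09 and 0.09 m and y of module1 in the frame of tray between -0.09 and 0.09 m and z of module1 in the frame of tray between 0 and 0.01 m and x of module2 in the frame of tray between -0.09 and 0.09 m and y of module2 in the frame of tray between -0.09 and 0.09 m and z of module2 in the frame of tray between 0 and 0.01 m and x of module3 in the frame of tray between -0.09 and 0.09 m and y of module3 in the frame of tray between -0.09 and 0.09 m and z of module3 in the frame of tray between 0 and 0.01 m and linear speed of each of module0, module1, module2, module3 below 0.02 m/s and value of joint power_lever below 0.09 rad and value of joint start below 0.0015 m); the robot touches nothing.
It fails at once if the start button is pressed while the power lever is more than 0.17 rad from upright (value of joint start above 0.003 m and (value of joint power_lever below 0.7 rad or value of joint power_lever above 1.045 rad)).
It fails at once if a bystander is moved by more than 50 mm (distance of any of relay, driver, brush, heatsink from where it was at the start of the episode above 0.05 m).
Of module0, module1, module2, module3 only 3 to 4 are there at a start; the rules pass over those that are not, and their reading is None.
At some moment in a run one of module0, module1, module2, module3 may be knocked a few centimetres aside while the robot is not near it.
Once in a run the grip may slacken for a moment while it holds something.
It also fails if it takes over 210 s, if anything falls off the work surface, if the arm or the gripper's body presses on something with over 40 N, if the wrist force passes 120 N, or if a joint passes its speed limit or range.

ROBOT

A 6-joint arm with a two-finger parallel gripper is mounted at the origin on the work surface. World frame = base frame: x ahead of the robot, y to its left, z up, the work surface at z = 0. Lengths are in mm, angles in degrees, forces in N, time in s.
With the tool pointing down it reaches from about 350 to 850 mm from the base axis. Payload 8.1 kg.
Tool frame: the origin (TCP) lies midway between the tips of the shut fingers; the grasp point (between the pads) lies 19 mm behind it; z points along the fingers, x is the direction in which the jaws open and shut, and the axes are right-handed (so a half turn about z gives the same grasp; the last joint's range is limited). The gripper opens to 85 mm and grips with 20 to 120 N. Pads are 22 mm wide; open, the fingers measure 114 mm over their backs; the gripper's body (76 mm by 85 mm) begins 54 mm behind the grasp point. The pads swing forward as they close: fully open they stand 13 mm farther back than shut.
Start: joints at [63.575, 7.471, 85.268, -0, 87.261, -4.893], TCP at [220.189, 558.142, 231.292] pointing down, gripper open.
Joint ranges: [-169.43, 169.43], [-51.17, 129.36], [1.28, 143.12], [-76.62, 256.62], [0, 156.53], [-152.29, 152.29]. Speed limits (degrees/s): [136.94, 136.94, 159.86, 180, 180, 180].

INTERFACE

Orientations are given as [roll, pitch, yaw] about the fixed x, y, z axes, in that order (R = Rz(yaw) Ry(pitch) Rx(roll)).
In Python, from bench import monitor, cams, r gives the robot as it stands.
- The arm moves only by the tool jog_arm, never from a script. Its arguments are lists of equal length, an entry for each row: "offset": the shift along the tool's x, y, z in mm, a list of three; "delta_rot": the turn, a rotation vector about the tool's x, y, z in degrees, a list of three; "jaw": the opening in per cent of the stroke, from 0 (shut) to 100 (fully open). In form: {"offset": [[x, y, z], ...], "delta_rot": [[rx, ry, rz], ...], "jaw": [jaw, ...]}. A call has 1 to 20 rows; each row shifts and turns the pose as measured when the row begins, along the tool's axes as they then stand; what a row does not reach is not made up. A row lasts 1/10 s, in which the tool goes at most 50 mm and 8.59 degrees, less where a joint would pass 70% of its speed; a pose out of reach is approached as far as the arm can. A call is refused whole if a number of a shift passes 50 or a number of a turn 8.59, either way. A call with a gripper value outside its range is refused whole. The fingers move at their own pace and stop on an object; "newtons" is the grip in N (left out, the last holds). Time passes only in rows, so rows that do not move let the fingers close. It gives the time, the measured TCP pose, the force and the opening at its end, in the units of the state.
- monitor.sense(): the state, without advancing time (a new reading comes with each control period).
- cams.snapshot(name): name is "scene" or "top" or "wrist"; returns (picture, depth): 480x640x3 uint8, red, green, blue; 480x640 float32, mm along the optical axis (not along the pixel's ray), 0 where there is no reading.
- cams.camera_model(name): a dict with "K" (3x3 intrinsics, pixels), "k1" (the pictures are not rectified: a ray, as slopes to the right and down, at radius r is drawn at 1 + k1 r^2 times it, then the intrinsics apply), "camera_from_world" (4x4, takes a point from world to camera coordinates). Camera axes: x right, y down, z forward; pixel columns grow to the right and rows downward; lengths in mm; the calibration is good to about 2 mm. A picture is of the moment at which its call begins: read the wrist's pose just before it. camera_model takes no time and is no camera call; for the wrist camera it gives the pose at the moment of the call.
- r.hand_in(): hands the job in, once; it reports no verdict.
The state is a dict: "time": time; "joint_pos": joint angles; "qd": joint speeds; "joint_efforts": joint torques, N m; "tool_pos": TCP position; "tcp_rot": TCP orientation; "ft_force": force on the tool from outside, world axes, zero at the start; "wrist_torque": the same for the moment, N m; "finger_gap": finger opening in mm.
Only numpy, scipy, OpenCV 4.12 (cv2) and the standard library are available. Lean on these libraries where they do the work, as an engineer would, in place of code of your own. Each camera call takes 0.05 s, during which the arm holds its last target.

## Working session

There is one attempt and no reset: what is moved stays moved. The work goes in short steps, Python scripts to look and compute and a tool call to move; the robot and the scene stay as the last step left them, time stands still between calls to the robot, and variables do not carry over. Pictures are saved under pics/ and viewed, and the job is handed in when it is done.

Besides the shell and the picture viewer there is one more tool, called as name(argument=value, ...) on one line, values as JSON. jog_arm: Moves the arm, as the interface text tells. Its arguments: {"type":"object","properties":{"offset":{"type":"array","items":{"type":"array","items":{"type":"number"}}},"delta_rot":{"type":"array","items":{"type":"array","items":{"type":"number"}}},"jaw":{"type":"array","items":{"type":"number"}},"newtons":{"type":"number"}},"required":["offset","delta_rot","jaw"]}

```bash
ls -la; mkdir -p pics; python3 - <<'E'
from bench import monitor,cams,r
import cv2,numpy as np
print(monitor.sense())
for n in ("scene","top"):
    p,d=cams.snapshot(n); cv2.imwrite(f"pics/{n}0.png",p[:,:,::-1]); np.save(f"pics/{n}0_d.npy",d); np.save(f"pics/{n}0.npy",p)
    m=cams.camera_model(n); print(n,m)
E
```

```text
total 12
drwxr-xr-x  3 agent agent 4096 Dec  6 04:22 .
drwxr-xr-x 23 root  root  4096 Dec  6 04:22 ..
drwxr-xr-x  2 agent agent 4096 Dec  6 04:22 pics
{'time': 0.0, 'joint_pos': array([ 6.35774168e+01,  7.51579594e+00,  8.53297992e+01,  5.29490697e-04,
        8.72612761e+01, -4.89396832e+00]), 'qd': array([-0.01799047, -0.03942037,  0.04901426,  0.00144214, -0.02278469,
       -0.05488089]), 'joint_efforts': array([-1.91155457e-03, -5.69421601e+01, -5.00528634e+01, -5.51026260e-04,
        1.54898968e-02, -5.88422409e-06]), 'tool_pos': array([219.91791112, 557.65046124, 230.23227762]), 'tcp_rot': array([-1.79990356e+02,  1.06436419e-01,  6.84713683e+01]), 'ft_force': array([-0.18559034,  0.09606247,  0.36157699]), 'wrist_torque': array([ 0.0176431 ,  0.05030509, -0.03572156]), 'finger_gap': 85.29584373591643}
scene {'K': array([[495.15251644,   0.        , 323.82982913],
       [  0.        , 495.15251644, 242.08314831],
       [  0.        ,   0.        ,   1.        ]]), 'k1': 0.02285954215264076, 'camera_from_world': array([[-4.11015331e-01,  9.11514260e-01,  1.44274341e-02,
         2.65113727e+02],
       [ 7.64419645e-01,  3.53224952e-01, -5.39346585e-01,
        -2.94784902e+02],
       [-4.96718233e-01, -2.10651101e-01, -8.41960278e-01,
         1.47936611e+03],
       [ 0.00000000e+00,  0.00000000e+00,  0.00000000e+00,
         1.00000000e+00]])}
top {'K': array([[600.12311438,   0.        , 322.50735787],
       [  0.        , 600.12311438, 244.58701943],
       [  0.        ,   0.        ,   1.        ]]), 'k1': -0.014829353916265352, 'camera_from_world': array([[ 2.49095269e-02, -9.99464974e-01,  2.11962516e-02,
        -9.99156687e+01],
       [-9.97768836e-01, -2.61698376e-02, -6.14205972e-02,
         4.71634647e+02],
       [ 6.19424381e-02, -1.96190013e-02, -9.97886882e-01,
         1.54180087e+03],
       [ 0.00000000e+00,  0.00000000e+00,  0.00000000e+00,
         1.00000000e+00]])}
```

View pics/top0.png

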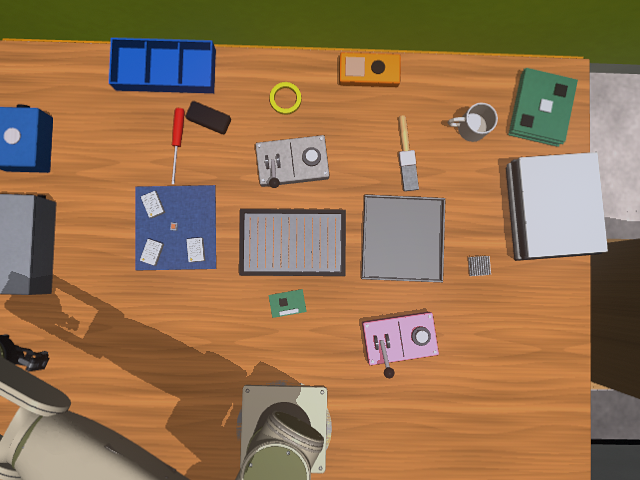

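View pics/scene0.png

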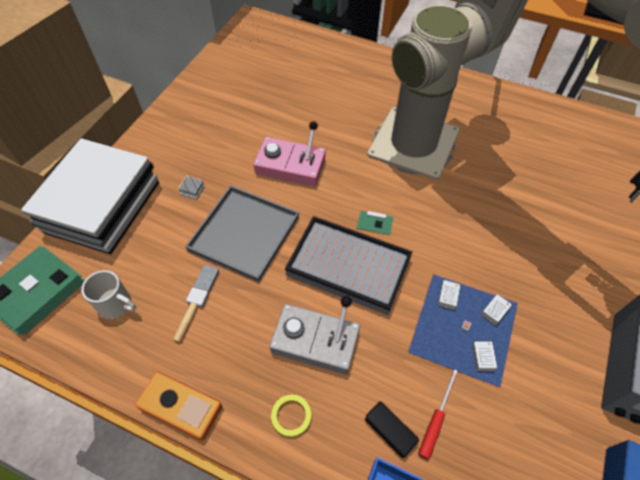

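The top view shows the blue mat (135–215, 185–270) with three white modules at about (151,204), (151,251) and (195,249). The relay is at (173,226), the bed at (292,242), the tray at (403,238), the grey console at (292,160) and the pink look-alike at (400,338). Things that could be mistaken for a target are the relay (173,226), the heatsink (479,265), the green boards (287,303) and (543,105), and the pink console. I'll use the grey console and the white finned boxes on the mat.

```bash
cat > h.py <<'E'
import numpy as np,cv2
from bench import monitor,cams,r
def snap(n):
    m=cams.camera_model(n); p,d=cams.snapshot(n); return p,d,m
def rays(m,uv):
    uv=np.asarray(uv,float).reshape(-1,2)
    K=m['K'];x=(uv-[K[0,2],K[1,2]])/[K[0,0],K[1,1]]
    s=x.copy()
    for _ in range(10): s=x/(1+m['k1']*(s**2).sum(1,keepdims=True))
    T=m['camera_from_world'];R=T[:3,:3];c=-R.T@T[:3,3]
    d=np.c_[s,np.ones(len(s))]@R
    return c,d
def onplane(m,uv,z):
    c,d=rays(m,uv); return c+d*((z-c[2])/d[:,2:3])
def proj(m,P):
    P=np.asarray(P,float).reshape(-1,3);T=m['camera_from_world']
    q=P@T[:3,:3].T+T[:3,3];s=q[:,:2]/q[:,2:];s=s*(1+m['k1']*(s**2).sum(1,keepdims=True))
    return s@np.diag([m['K'][0,0],m['K'][1,1]])+[m['K'][0,2],m['K'][1,2]]
def bydepth(m,uv,d):
    c,ry=rays(m,uv); return c+ry*np.asarray(d).reshape(-1,1)
def rect(mask,m,z):
    cs,_=cv2.findContours(mask.astype(np.uint8),cv2.RETR_EXTERNAL,cv2.CHAIN_APPROX_NONE)
    out=[]
    for c in cs:
        if cv2.contourArea(c)<60: continue
        P=onplane(m,c[:,0,:],z)[:,:2].astype(np.float32)
        (cx,cy),(w,h),a=cv2.minAreaRect(P)
        if w<h: w,h,a=h,w,a+90
        a=(a+90)%180-90
        out.append((round(cx,1),round(cy,1),round(w,1),round(h,1),round(a,1),c[:,0].mean(0).round()))
    return out
E
python3 - <<'E'
from h import *
p=np.load('pics/top0.npy');d=np.load('pics/top0_d.npy');m=cams.camera_model('top')
hsv=cv2.cvtColor(p,cv2.COLOR_RGB2HSV)
crop=np.vstack([cv2.resize(p[175:280,125:225],None,fx=5,fy=5,interpolation=cv2.INTER_CUBIC)])
cv2.imwrite('pics/c_mat.png',crop[:,:,::-1])
cv2.imwrite('pics/c_con.png',cv2.resize(p[120:200,240:345],None,fx=6,fy=6,interpolation=cv2.INTER_CUBIC)[:,:,::-1])
print(hsv[204,151],hsv[251,151],hsv[240,140],hsv[230,400],hsv[149,300],hsv[240,243])
M=np.zeros(p.shape[:2],np.uint8);M[187:268,138:214]=1
w=(M>0)&(hsv[...,2]>140)&(hsv[...,1]<80)
print('modules',rect(w,m,26+4))
mat=cv2.inRange(hsv,(105,90,40),(125,255,160));mat[:, :100]=0;mat[:150]=0;mat=cv2.morphologyEx(mat,cv2.MORPH_CLOSE,np.ones((25,25)))
print('mat',rect(mat,m,4))
for u,v in [(151,204),(151,251),(195,249),(173,226),(292,242),(403,238),(270,165),(312,156),(274,182),(242,240),(380,260)]:
    print((u,v),bydepth(m,[(u,v)],d[v,u]).round(1),p[v,u])
E
```

```text
[116   9 195] [115  15 218] [112 120 142] [135   7 147] [  0   9 173] [ 9 76 47]
modules [(443.5, 351.8, 59.0, 39.7, -17.5, array([150., 252.])), (452.6, 239.7, 58.8, 39.5, 7.4, array([194., 249.])), (566.6, 354.8, 58.9, 40.1, 24.5, array([151., 204.]))]
mat [(510.4, 296.5, 217.6, 205.6, 2.7, array([175., 227.]))]
(151, 204) [[565.7 354.9  32.7]] [188 189 195]
(151, 251) [[445.3 351.3  27.2]] [205 207 218]
(195, 249) [[453.4 239.   27.4]] [205 207 218]
(173, 226) [[511.2 298.1  25.4]] [207 129  87]
(292, 242) [[477.5  -9.1  33.5]] [155 154 162]
(403, 238) [[ 497.5 -298.6    5.7]] [146 144 148]
(270, 165) [[672.5  52.2  47.7]] [181 174 176]
(312, 156) [[696.1 -54.6  60.8]] [205 205 215]
(274, 182) [[616.5  35.8 122.7]] [74 65 63]
(242, 240) [[479.  118.3  38.4]] [61 53 53]
(380, 260) [[ 438.2 -239.2    6.1]] [148 147 150]
```

View pics/c_mat.png

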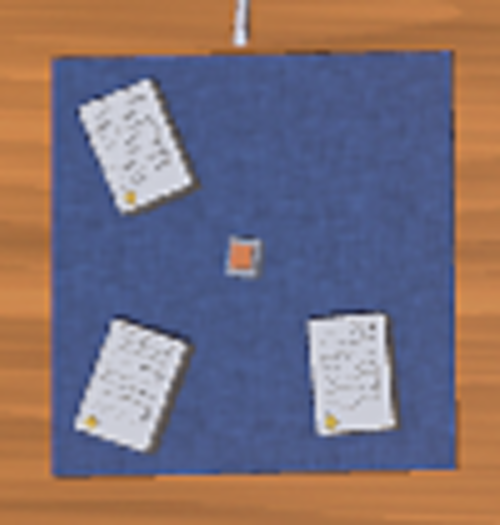

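View pics/c_con.png

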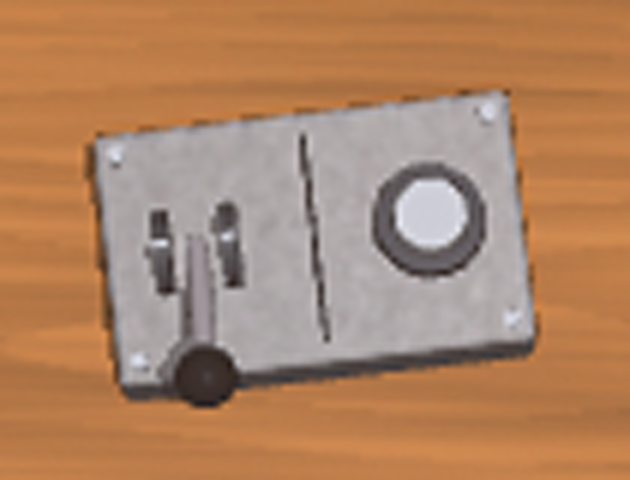

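The close crop shows three fins-up modules on the mat with the relay standing between them. The grey console has its lever leaning towards the robot (knob at top-view pixel ~(274,182)) and the button at ~(312,156). Next I'll work out the poses of the bed, tray and console.

```bash
python3 - <<'E'
from h import *
p=np.load('pics/top0.npy');d=np.load('pics/top0_d.npy');m=cams.camera_model('top')
s=np.array([(115,157),(487,112),(139,361),(513,318)])/6+[240,120]-0.42
P=onplane(m,s,46)[:,:2];print('screws',P.round(1),P.mean(0))
v=P[0]-P[1]+P[2]-P[3];yaw=np.degrees(np.arctan2(-v[0],v[1]));print('yaw',yaw)
btn=np.array([(431,213)])/6+[240,120]-.42; B=onplane(m,btn,67)[0,:2]
# button white mask
g=(p.min(2)>190);g[:145]=0;g[170:]=0;g[:,:300]=0;g[:,325:]=0
print('btn',B,rect(g,m,67))
a=np.radians(yaw);R=np.array([[np.cos(a),-np.sin(a)],[np.sin(a),np.cos(a)]])
print('btn pred',P.mean(0)+R@[0,-50],'pivot',P.mean(0)+R@[0,50])
hsv=cv2.cvtColor(p,cv2.COLOR_RGB2HSV)
bl=(p.max(2)<100);bl[:200]=0;bl[282:]=0;bl[:,:230]=0;bl[:,355:]=0
bl=cv2.morphologyEx(bl.astype(np.uint8),cv2.MORPH_CLOSE,np.ones((3,3)))
print('bed',rect(bl,m,42))
t=((hsv[...,1]<60)).astype(np.uint8);t[:190]=0;t[285:]=0;t[:,:355]=0;t[:,450:]=0
print('tray',rect(t,m,25))
# knob, both cams
k=(p.max(2)<90);k[:172]=0;k[190:]=0;k[:,:266]=0;k[:,282:]=0
print('knob',rect(k,m,120))
ys,xs=np.nonzero(k);print(xs.mean(),ys.mean(),len(xs))
q=np.load('pics/scene0.npy');m2=cams.camera_model('scene')
k2=(q.max(2)<70);k2[:293]=0;k2[310:]=0;k2[:,:338]=0;k2[:,356:]=0
y2,x2=np.nonzero(k2);print(x2.mean(),y2.mean(),len(x2))
c1,d1=rays(m,[(xs.mean(),ys.mean())]);c2,d2=rays(m2,[(x2.mean(),y2.mean())])
A=np.c_[d1[0],-d2[0]];sol=np.linalg.lstsq(A,c2-c1,rcond=None)[0]
print('knob3d',(c1+d1[0]*sol[0]),(c2+d2[0]*sol[1]))
K=(c1+d1[0]*sol[0]+c2+d2[0]*sol[1])/2
loc=R.T@(K[:2]-P.mean(0));print('loc',loc,K[2]);print('angle',np.arctan2(loc[0],K[2]-50)+.873)
E
```

```text
screws [[721.9  82.7]
 [746.1 -75.9]
 [634.2  69.7]
 [657.2 -89.2]] [689.84746684  -3.17686458]
yaw 8.47390646524562
btn [697.11958651 -53.06591882] [(697.3, -53.3, 27.9, 25.6, -88.3, array([311., 155.]))]
btn pred [697.21541584 -52.63101838] pivot [682.47951783  46.27728921]
bed [(477.4, -9.7, 270.2, 168.9, -88.6, array([292., 242.]))]
tray [(496.4, -296.5, 219.2, 210.6, -0.9, array([403., 238.]))]
knob [(613.3, 37.2, 28.6, 27.0, -37.3, array([273., 183.]))]
273.64 182.48 100
347.2068965517241 298.132183908046 174
knob3d [614.66853663  36.43066555 126.60494271] [613.89657704  38.8257734  126.63362819]
loc [-68.72697804  51.49478612] 126.61928545385473
angle 0.14184859952859974
```

```bash
cat >> h.py <<'E'
from scipy.spatial.transform import Rotation as Ro
def to(x,y,z,yaw):
    s=monitor.sense();R=Ro.from_euler('xyz',s['tcp_rot'],degrees=True)
    G=Ro.from_euler('xyz',[180,0,yaw],degrees=True)
    rv=(R.inv()*G).as_rotvec(degrees=True)
    d=np.array([x,y,z])-s['tool_pos']
    print('t',round(s['time'],2),'pos',s['tool_pos'].round(1),'rot',s['tcp_rot'].round(1),'F',s['ft_force'].round(1),'gap',round(s['finger_gap'],1),'q',s['joint_pos'].round(0))
    print(' rot',rv.round(2),'rows',round(np.abs(rv).max()/8.5,2),' off(after rot)',G.inv().apply(d).round(1))
E
python3 -c "
from h import *
to(452.6,239.7,120,97.4)"
```

```text
t 0.1 pos [220.  557.7 230.3] rot [-1.80e+02  1.00e-01  6.85e+01] F [ 0.4 -0.8 -1.3] gap 85.2 q [64.  8. 85. -0. 87. -5.]
 rot [ -0.03   0.09 -28.93] rows 3.4  off(after rot) [-345.3  189.7  110.3]
```

jog_arm(offset=[[0,0,0],[0,0,0],[0,0,0],[0,0,0],[-43,24,0],[-43,24,0],[-43,24,0],[-43,24,0],[-43,24,0],[-43,24,0],[-43,24,0],[-43,24,0],[0,0,0]], delta_rot=[[0,0,-7.2],[0,0,-7.2],[0,0,-7.2],[0,0,-7.2],[0,0,0],[0,0,0],[0,0,0],[0,0,0],[0,0,0],[0,0,0],[0,0,0],[0,0,0],[0,0,0]], jaw=[75,75,75,75,75,75,75,75,75,75,75,75,75], newtons=40)

```text
time: 1.4
tool_pos: [462.5, 236.0, 223.4]
tcp_rot: [-179.5, 0.5, 98.8]
ft_force: [-0.3, 1.1, 0.4]
finger_gap: 64.2
```

```bash
python3 -c "
from h import *
to(452.6,239.7,60,97.4)
p,d,m=snap('wrist');cv2.imwrite('pics/w1.png',p[:,:,::-1])"
```

```text
t 1.4 pos [462.5 236.  223.4] rot [-179.5    0.5   98.8] F [-0.3  1.1  0.4] gap 64.2 q [ 22.  -4.  98.  -0.  87. -77.]
 rot [-0.52  0.55  1.44] rows 0.17  off(after rot) [  5.   -9.3 163.4]
```

View pics/w1.png

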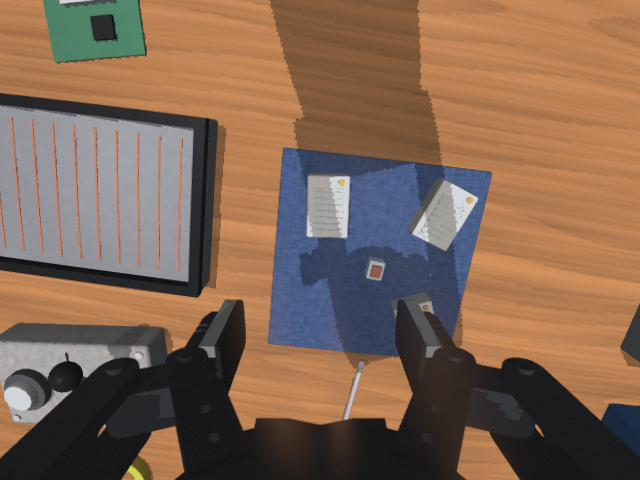

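The wrist view shows module A at (328,206), module B at (445,215) and the relay at (375,268), with the fingers in frame. I'll cross-check module A's position from this view.

```bash
python3 -c "
from h import *
p,d,m=snap('wrist')
print(onplane(m,[(328,206),(375,268)],[30]).round(1), bydepth(m,[(328,206),(375,268)],[d[206,328],d[268,375]]).round(1))
print(proj(m,[[452.6,239.7,30],[443.5,351.8,30]]).round())
to(452.6,239.7,60,97.4)"
```

```text
[[450.6 242.2  30. ]
 [504.6 298.1  30. ]] [[450.7 242.2  29.5]
 [507.3 299.7  22.3]]
[[325. 208.]
 [443. 217.]]
t 1.5 pos [460.1 239.6 223.3] rot [-179.4    0.4   99. ] F [-0.7 -0.6 -0.1] gap 63.9 q [ 22.  -4.  98.  -0.  87. -77.]
 rot [-0.6   0.43  1.6 ] rows 0.19  off(after rot) [  1.1  -7.4 163.3]
```

jog_arm(offset=[[5,-9,0],[0,0,30],[0,0,30],[0,0,30],[0,0,30],[0,0,20],[0,0,0]], delta_rot=[[-0.5,0.5,1.4],[0,0,0],[0,0,0],[0,0,0],[0,0,0],[0,0,0],[0,0,0]], jaw=[75,75,75,75,75,75,75])

```text
time: 2.2
tool_pos: [443.4, 253.5, 79.2]
tcp_rot: [-179.9, -0.3, 98.2]
ft_force: [-0.9, 0.6, 0.1]
finger_gap: 64.3
```

```bash
python3 -c "
from h import *
to(452.6,239.7,6,97.4)"
```

```text
t 2.2 pos [443.4 253.5  79.2] rot [-179.9   -0.3   98.2] F [-0.9  0.6  0.1] gap 64.3 q [ 24.   1. 108.   0.  70. -75.]
 rot [-0.09 -0.3   0.8 ] rows 0.09  off(after rot) [-14.9   7.4  73.2]
```

jog_arm(offset=[[-13,7,0],[0,0,20],[0,0,20],[0,0,0],[0,0,0]], delta_rot=[[0,0,0.8],[0,0,0],[0,0,0],[0,0,0],[0,0,0]], jaw=[75,75,75,75,75])

```text
time: 2.7
tool_pos: [455.4, 244.9, 44.8]
tcp_rot: [179.7, -0.4, 97.6]
ft_force: [1.1, 0.4, 0.1]
finger_gap: 64.4
```

```bash
python3 -c "
from h import *
to(452,240.5,6,97.4)"
```

```text
t 2.7 pos [455.4 244.9  44.8] rot [179.7  -0.4  97.6] F [1.1 0.4 0.1] gap 64.4 q [ 22.   4. 109.   0.  66. -75.]
 rot [ 0.32 -0.42  0.21] rows 0.05  off(after rot) [-3.9 -3.9 38.8]
```

jog_arm(offset=[[-4,-4,5],[0,0,15],[0,0,12],[0,0,5],[0,0,0],[0,0,0]], delta_rot=[[0,0,0],[0,0,0],[0,0,0],[0,0,0],[0,0,0],[0,0,0]], jaw=[75,75,75,75,75,75])

```text
time: 3.3
tool_pos: [454.1, 241.1, 8.3]
tcp_rot: [179.4, -0.5, 97.6]
ft_force: [0.7, 0.6, 1.0]
finger_gap: 63.7
```

```bash
python3 -c "
from h import *
to(452,240.5,6,97.4)"
```

```text
t 3.3 pos [454.1 241.1   8.3] rot [179.4  -0.5  97.6] F [0.7 0.6 1. ] gap 63.7 q [ 22.   7. 111.   0.  62. -76.]
 rot [ 0.59 -0.48  0.2 ] rows 0.07  off(after rot) [-0.4 -2.2  2.3]
```

jog_arm(offset=[[0,-1,2],[0,0,0],[0,0,0],[0,0,0],[0,0,0],[0,0,0],[0,0,0],[0,0,0]], delta_rot=[[0.6,-0.5,0],[0,0,0],[0,0,0],[0,0,0],[0,0,0],[0,0,0],[0,0,0],[0,0,0]], jaw=[75,0,0,0,0,0,0,0], newtons=60)

```text
time: 4.1
tool_pos: [454.1, 241.6, 7.4]
tcp_rot: [180.0, 0.0, 97.6]
ft_force: [-0.3, -0.7, -1.0]
finger_gap: 39.0
```

```bash
python3 -c "
from h import *
to(477,70,100,91.4)"
```

```text
t 4.1 pos [454.1 241.6   7.4] rot [180.    0.   97.6] F [-0.3 -0.7 -1. ] gap 39.0 q [ 22.   8. 110.  -0.  62. -75.]
 rot [0.04 0.04 6.22] rows 0.73  off(after rot) [-172.1   18.7  -92.6]
```

jog_arm(offset=[[0,0,-20],[0,0,-25],[0,0,-25],[0,0,-20],[-25,3,0],[-30,3,0],[-30,3,0],[-30,3,0],[-30,3,0],[-20,2,0],[0,0,0],[0,0,0]], delta_rot=[[0,0,0],[0,0,0],[0,0,0],[0,0,6.2],[0,0,0],[0,0,0],[0,0,0],[0,0,0],[0,0,0],[0,0,0],[0,0,0],[0,0,0]], jaw=[0,0,0,0,0,0,0,0,0,0,0,0])

```text
time: 5.3
tool_pos: [474.0, 71.3, 101.0]
tcp_rot: [180.0, 0.1, 91.2]
ft_force: [0.0, 0.1, -1.5]
finger_gap: 38.8
```

```bash
python3 -c "
from h import *
to(476,65.3,60,91.4)"
```

```text
t 5.3 pos [474.   71.3 101. ] rot [1.80e+02 1.00e-01 9.12e+01] F [ 0.   0.1 -1.5] gap 38.8 q [  2.  -5. 112.  -0.  73. -89.]
 rot [ 0.03  0.07 -0.19] rows 0.02  off(after rot) [-6.   1.9 41. ]
```

jog_arm(offset=[[-6,2,5],[0,0,20],[0,0,20],[0,0,10],[0,0,0],[0,0,0]], delta_rot=[[0,0,0],[0,0,0],[0,0,0],[0,0,0],[0,0,0],[0,0,0]], jaw=[0,0,0,0,0,0])

```text
time: 5.9
tool_pos: [476.7, 68.3, 43.9]
tcp_rot: [179.9, 0.0, 91.5]
ft_force: [0.0, 0.6, -0.3]
finger_gap: 38.4
```

```bash
python3 -c "
from h import *
to(476,65.3,34,91.4)"
```

```text
t 5.9 pos [476.7  68.3  43.9] rot [179.9   0.   91.5] F [ 0.   0.6 -0.3] gap 38.4 q [  2.  -1. 114.  -0.  66. -89.]
 rot [0.09 0.02 0.11] rows 0.01  off(after rot) [-3.  -0.8  9.9]
```

jog_arm(offset=[[-3,0,4],[0,0,6],[0,0,1],[0,0,0],[0,0,0],[0,0,0]], delta_rot=[[0,0,0],[0,0,0],[0,0,0],[0,0,0],[0,0,0],[0,0,0]], jaw=[0,0,0,0,0,0])

```text
time: 6.5
tool_pos: [478.9, 65.3, 34.6]
tcp_rot: [179.7, 0.0, 91.5]
ft_force: [0.4, 0.5, -1.3]
finger_gap: 39.0
```

```bash
python3 -c "
from h import *
to(476,65.3,34,91.4)"
```

```text
t 6.5 pos [478.9  65.3  34.6] rot [179.7   0.   91.5] F [ 0.4  0.5 -1.3] gap 39.0 q [  2.   0. 114.  -0.  65. -90.]
 rot [0.32 0.02 0.14] rows 0.04  off(after rot) [ 0.1 -2.9  0.6]
```

jog_arm(offset=[[0,0,1],[0,0,0],[0,0,0],[0,0,0],[0,0,0],[0,0,-15],[0,0,-25],[0,0,-25],[0,0,-20],[0,0,0]], delta_rot=[[0,0,0],[0,0,0],[0,0,0],[0,0,0],[0,0,0],[0,0,0],[0,0,0],[0,0,0],[0,0,0],[0,0,0]], jaw=[0,65,65,65,65,65,65,65,65,65])

```text
time: 7.5
tool_pos: [477.6, 65.3, 121.0]
tcp_rot: [179.8, 0.0, 91.5]
ft_force: [1.5, -0.8, -0.5]
finger_gap: 55.3
```

```bash
python3 -c "
from h import *
to(443.5,351.8,100,72.5)
p,d,m=snap('top');cv2.imwrite('pics/t1.png',p[170:290,120:360][:,:,::-1].repeat(3,0).repeat(3,1))
hsv=cv2.cvtColor(p,cv2.COLOR_RGB2HSV)
M=np.zeros(p.shape[:2],np.uint8);M[187:268,138:214]=1
w=(M>0)&(hsv[...,2]>140)&(hsv[...,1]<80)
print('modules',rect(w,m,30))
"
```

```text
t 7.5 pos [477.6  65.3 121. ] rot [179.8   0.   91.5] F [ 1.5 -0.8 -0.5] gap 55.3 q [  2.  -7. 111.  -0.  75. -90.]
 rot [ 0.23 -0.02 19.04] rows 2.24  off(after rot) [ 263.  -118.7   21. ]
modules [(443.5, 351.8, 59.0, 39.7, -17.5, array([150., 252.])), (490.1, 216.1, 165.1, 11.0, -0.8, array([204., 235.])), (491.8, 201.4, 167.6, 11.6, -0.5, array([210., 235.])), (566.5, 354.8, 58.8, 39.8, 23.9, array([151., 204.]))]
```

View pics/t1.png

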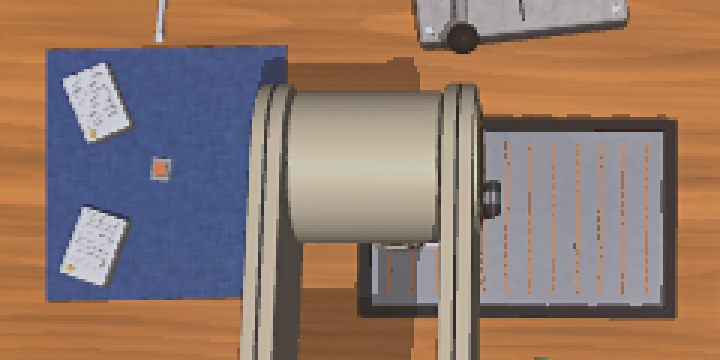

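The top view shows the arm over the bed and the other two modules unmoved. Module B comes next.

jog_arm(offset=[[0,0,0],[0,0,0],[0,0,0],[29,-13,0],[29,-13,0],[29,-13,0],[29,-13,0],[29,-13,0],[29,-13,0],[29,-13,0],[29,-13,0],[20,-10,0],[8,-4,0],[0,0,0],[0,0,0]], delta_rot=[[0,0,6.3],[0,0,6.3],[0,0,6.3],[0,0,0],[0,0,0],[0,0,0],[0,0,0],[0,0,0],[0,0,0],[0,0,0],[0,0,0],[0,0,0],[0,0,0],[0,0,0],[0,0,0]], jaw=[75,75,75,75,75,75,75,75,75,75,75,75,75,75,75])

```text
time: 9.05
tool_pos: [433.7, 354.3, 95.4]
tcp_rot: [-179.0, 1.0, 71.7]
ft_force: [-0.3, -0.6, -0.2]
finger_gap: 64.1
```

```bash
python3 -c "
from h import *
to(443,352.5,60,72.5)"
```

```text
t 9.05 pos [433.7 354.3  95.4] rot [-179.     1.    71.7] F [-0.3 -0.6 -0.2] gap 64.1 q [ 34.   9.  98.   0.  74. -38.]
 rot [-1.05  1.02 -0.84] rows 0.12  off(after rot) [ 1.1  9.4 35.4]
```

jog_arm(offset=[[1,9,0],[0,0,0],[0,0,18],[0,0,18],[0,0,0],[0,0,0]], delta_rot=[[-1,1,-0.8],[0,0,0],[0,0,0],[0,0,0],[0,0,0],[0,0,0]], jaw=[75,75,75,75,75,75])

```text
time: 9.65
tool_pos: [446.5, 347.1, 59.7]
tcp_rot: [179.8, -0.1, 72.2]
ft_force: [-0.2, 0.1, -0.3]
finger_gap: 64.1
```

```bash
python3 -c "
from h import *
to(443,352.5,6.5,72.5)"
```

```text
t 9.65 pos [446.5 347.1  59.7] rot [ 1.798e+02 -1.000e-01  7.220e+01] F [-0.2  0.1 -0.3] gap 64.1 q [ 33.  11. 101.  -0.  69. -39.]
 rot [ 0.2  -0.14 -0.33] rows 0.04  off(after rot) [ 4.1 -5.  53.2]
```

jog_arm(offset=[[4,-5,0],[0,0,15],[0,0,15],[0,0,10],[0,0,0],[0,0,0]], delta_rot=[[0,0,0],[0,0,0],[0,0,0],[0,0,0],[0,0,0],[0,0,0]], jaw=[75,75,75,75,75,75])

```text
time: 10.25
tool_pos: [443.9, 353.2, 18.2]
tcp_rot: [179.7, -0.2, 72.2]
ft_force: [0.4, 1.0, 0.2]
finger_gap: 64.1
```

```bash
python3 -c "
from h import *
to(443,352.5,6.5,72.5)"
```

```text
t 10.25 pos [443.9 353.2  18.2] rot [179.7  -0.2  72.2] F [0.4 1.  0.2] gap 64.1 q [ 33.  14. 101.  -0.  64. -39.]
 rot [ 0.29 -0.24 -0.35] rows 0.04  off(after rot) [-0.9 -0.7 11.7]
```

jog_arm(offset=[[-1,-1,8],[0,0,3],[0,0,0],[0,0,0],[0,0,0],[0,0,0],[0,0,0],[0,0,0],[0,0,0]], delta_rot=[[0,0,-0.3],[0,0,0],[0,0,0],[0,0,0],[0,0,0],[0,0,0],[0,0,0],[0,0,0],[0,0,0]], jaw=[75,75,75,0,0,0,0,0,0])

```text
time: 11.15
tool_pos: [443.8, 353.3, 8.0]
tcp_rot: [179.6, -0.4, 72.5]
ft_force: [0.2, 0.2, -0.9]
finger_gap: 38.8
```

```bash
python3 -c "
from h import *
to(477.4,-9.7,100,91.4)"
```

```text
t 11.15 pos [443.8 353.3   8. ] rot [179.6  -0.4  72.5] F [ 0.2  0.2 -0.9] gap 38.8 q [ 33.  15. 102.  -0.  63. -39.]
 rot [  0.44  -0.29 -18.92] rows 2.23  off(after rot) [-363.7   24.7  -92. ]
```

jog_arm(offset=[[0,0,-20],[0,0,-25],[0,0,-25],[0,0,-20],[0,0,0],[0,0,0],[-35,3,0],[-35,3,0],[-35,3,0],[-35,3,0],[-35,3,0],[-35,3,0],[-35,3,0],[-35,3,0],[-30,0,0],[-25,0,0],[-12,0,0],[0,0,0],[0,0,0]], delta_rot=[[0,0,0],[0,0,0],[0,0,0],[0,0,-6.3],[0,0,-6.3],[0,0,-6.3],[0,0,0],[0,0,0],[0,0,0],[0,0,0],[0,0,0],[0,0,0],[0,0,0],[0,0,0],[0,0,0],[0,0,0],[0,0,0],[0,0,0],[0,0,0]], jaw=[0,0,0,0,0,0,0,0,0,0,0,0,0,0,0,0,0,0,0])

```text
time: 13.05
tool_pos: [480.3, -4.9, 100.4]
tcp_rot: [179.4, -0.2, 92.3]
ft_force: [0.3, 0.4, 0.2]
finger_gap: 39.0
```

```bash
python3 -c "
from h import *
to(477.4,-9.7,60,91.4)"
```

```text
t 13.05 pos [480.3  -4.9 100.4] rot [179.4  -0.2  92.3] F [0.3 0.4 0.2] gap 39.0 q [ -7.  -6. 113.   0.  73. -99.]
 rot [ 0.57 -0.23  0.9 ] rows 0.11  off(after rot) [-4.8 -3.1 40.4]
```

jog_arm(offset=[[-5,-3,0],[0,0,15],[0,0,20],[0,0,15],[0,0,0],[0,0,0]], delta_rot=[[0.6,0,0.9],[0,0,0],[0,0,0],[0,0,0],[0,0,0],[0,0,0]], jaw=[0,0,0,0,0,0])

```text
time: 13.65
tool_pos: [477.6, -4.8, 49.9]
tcp_rot: [-179.9, -0.3, 91.6]
ft_force: [0.5, 0.8, -0.5]
finger_gap: 38.6
```

```bash
python3 -c "
from h import *
to(477.4,-9.7,34,91.4)"
```

```text
t 13.65 pos [477.6  -4.8  49.9] rot [-179.9   -0.3   91.6] F [ 0.5  0.8 -0.5] gap 38.6 q [ -7.  -2. 114.   0.  67. -99.]
 rot [-0.11 -0.29  0.2 ] rows 0.03  off(after rot) [-4.9 -0.3 15.9]
```

jog_arm(offset=[[-6,0,0],[0,0,9],[0,0,6],[0,0,1],[0,0,0],[0,0,0]], delta_rot=[[0,0,0],[0,0,0],[0,0,0],[0,0,0],[0,0,0],[0,0,0]], jaw=[0,0,0,0,0,0])

```text
time: 14.25
tool_pos: [479.4, -10.9, 35.1]
tcp_rot: [179.9, -0.3, 91.6]
ft_force: [-0.1, -0.4, 0.3]
finger_gap: 39.0
```

```bash
python3 -c "
from h import *
to(477.4,-9.7,34,91.4)"
```

```text
t 14.25 pos [479.4 -10.9  35.1] rot [179.9  -0.3  91.6] F [-0.1 -0.4  0.3] gap 39.0 q [ -8.  -0. 115.   0.  65. -99.]
 rot [ 0.07 -0.26  0.22] rows 0.03  off(after rot) [ 1.3 -2.   1.1]
```

Release, lift, then a look at module C.

jog_arm(offset=[[0,0,1],[0,0,0],[0,0,0],[0,0,0],[0,0,0],[0,0,-15],[0,0,-25],[0,0,-25],[0,0,-20],[0,0,0]], delta_rot=[[0,0,0],[0,0,0],[0,0,0],[0,0,0],[0,0,0],[0,0,0],[0,0,0],[0,0,0],[0,0,0],[0,0,0]], jaw=[0,65,65,65,65,65,65,65,65,65])

```text
time: 15.25
tool_pos: [478.7, -11.2, 121.8]
tcp_rot: [180.0, -0.3, 91.6]
ft_force: [0.3, 0.8, 0.6]
finger_gap: 55.7
```

```bash
python3 -c "
from h import *
to(566.5,354.8,120,114.3)
p,d,m=snap('top');cv2.imwrite('pics/t2.png',p[170:290,120:360][:,:,::-1].repeat(3,0).repeat(3,1))
hsv=cv2.cvtColor(p,cv2.COLOR_RGB2HSV)
M=np.zeros(p.shape[:2],np.uint8);M[187:268,138:205]=1
w=(M>0)&(hsv[...,2]>140)&(hsv[...,1]<80)
print('modules',rect(w,m,30))
"
```

```text
t 15.25 pos [478.7 -11.2 121.8] rot [180.   -0.3  91.6] F [0.3 0.8 0.6] gap 55.7 q [ -8.  -7. 111.   0.  76. -99.]
 rot [  0.05  -0.27 -22.68] rows 2.67  off(after rot) [297.5 230.6   1.8]
modules [(566.6, 354.7, 58.9, 40.0, 24.5, array([151., 204.]))]
```

View pics/t2.png

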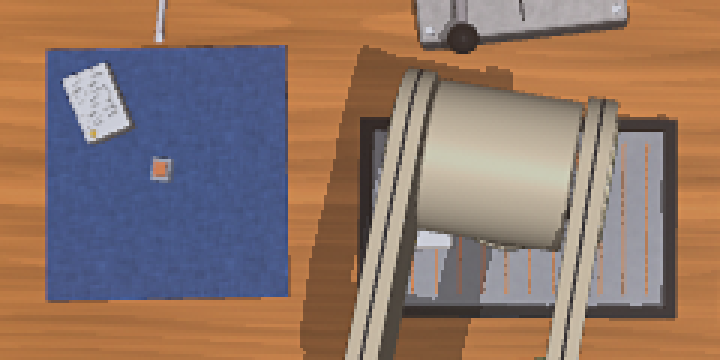

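jog_arm(offset=[[0,0,0],[0,0,0],[0,0,0],[27,21,0],[27,21,0],[27,21,0],[27,21,0],[27,21,0],[27,21,0],[27,21,0],[27,21,0],[27,21,0],[20,16,0],[12,9,0],[6,5,0],[0,0,0],[0,0,0]], delta_rot=[[0,0,-7.6],[0,0,-7.6],[0,0,-7.6],[0,0,0],[0,0,0],[0,0,0],[0,0,0],[0,0,0],[0,0,0],[0,0,0],[0,0,0],[0,0,0],[0,0,0],[0,0,0],[0,0,0],[0,0,0],[0,0,0]], jaw=[75,75,75,75,75,75,75,75,75,75,75,75,75,75,75,75,75])

```text
time: 17.0
tool_pos: [544.5, 346.4, 91.0]
tcp_rot: [-178.2, -0.6, 115.3]
ft_force: [0.2, -0.6, -0.6]
finger_gap: 64.1
```

```bash
python3 -c "
from h import *
to(566,355.2,60,114.5)"
```

```text
t 17.0 pos [544.5 346.4  91. ] rot [-178.2   -0.6  115.3] F [ 0.2 -0.6 -0.6] gap 64.1 q [ 28.  22.  84.   1.  77. -88.]
 rot [-1.82 -0.57  0.83] rows 0.21  off(after rot) [-0.9 23.3 31. ]
```

jog_arm(offset=[[0,11,0],[0,12,0],[0,0,10],[0,0,15],[0,0,0],[0,0,0]], delta_rot=[[-1.8,-0.6,0.8],[0,0,0],[0,0,0],[0,0,0],[0,0,0],[0,0,0]], jaw=[75,75,75,75,75,75])

```text
time: 17.6
tool_pos: [564.1, 350.0, 61.0]
tcp_rot: [-179.7, 0.1, 114.2]
ft_force: [0.1, 0.2, 0.5]
finger_gap: 63.6
```

```bash
python3 -c "
from h import *
to(566,355.2,6.5,114.5)"
```

```text
t 17.6 pos [564.1 350.   61. ] rot [-1.797e+02  1.000e-01  1.142e+02] F [0.1 0.2 0.5] gap 63.6 q [ 27.  25.  83.  -0.  73. -87.]
 rot [-0.26  0.12 -0.26] rows 0.03  off(after rot) [ 3.9  3.9 54.5]
```

jog_arm(offset=[[4,4,0],[0,0,15],[0,0,15],[0,0,10],[0,0,0],[0,0,0]], delta_rot=[[0,0,0],[0,0,0],[0,0,0],[0,0,0],[0,0,0],[0,0,0]], jaw=[75,75,75,75,75,75])

```text
time: 18.2
tool_pos: [564.8, 355.1, 16.2]
tcp_rot: [-179.6, 0.1, 114.3]
ft_force: [0.6, -0.8, 1.2]
finger_gap: 64.3
```

```bash
python3 -c "
from h import *
to(566,355.2,6.5,114.5)"
```

```text
t 18.2 pos [564.8 355.1  16.2] rot [-1.796e+02  1.000e-01  1.143e+02] F [ 0.6 -0.8  1.2] gap 64.3 q [ 28.  29.  83.  -0.  69. -86.]
 rot [-0.38  0.13 -0.24] rows 0.04  off(after rot) [-0.4  1.1  9.7]
```

jog_arm(offset=[[0,1,6],[0,0,3],[0,0,0],[0,0,0],[0,0,0],[0,0,0],[0,0,0],[0,0,0],[0,0,0],[0,0,-20],[0,0,-25],[0,0,-25],[0,0,-25],[0,0,0]], delta_rot=[[0,0,0],[0,0,0],[0,0,0],[0,0,0],[0,0,0],[0,0,0],[0,0,0],[0,0,0],[0,0,0],[0,0,0],[0,0,0],[0,0,0],[0,0,0],[0,0,0]], jaw=[75,75,75,0,0,0,0,0,0,0,0,0,0,0])

```text
time: 19.6
tool_pos: [565.4, 355.5, 104.0]
tcp_rot: [-179.5, 0.1, 114.3]
ft_force: [0.3, 0.1, 0.6]
finger_gap: 38.6
```

```bash
python3 -c "
from h import *
to(479.2,-84.7,100,91.4)"
```

```text
t 19.6 pos [565.4 355.5 104. ] rot [-1.795e+02  1.000e-01  1.143e+02] F [0.3 0.1 0.6] gap 38.6 q [ 28.  23.  80.  -0.  77. -86.]
 rot [-0.49  0.24 22.85] rows 2.69  off(after rot) [-437.9  -97.     4. ]
```

jog_arm(offset=[[0,0,-10],[0,0,-10],[0,0,0],[-35,-8,-1],[-35,-8,-1],[-35,-8,-1],[-35,-8,-1],[-35,-8,-1],[-35,-8,0],[-35,-8,0],[-35,-8,0],[-35,-8,0],[-35,-8,0],[-30,-6,0],[-25,-5,0],[-12,-3,0],[0,0,0],[0,0,0]], delta_rot=[[0,0,7.6],[0,0,7.6],[0,0,7.6],[0,0,0],[0,0,0],[0,0,0],[0,0,0],[0,0,0],[0,0,0],[0,0,0],[0,0,0],[0,0,0],[0,0,0],[0,0,0],[0,0,0],[0,0,0],[0,0,0],[0,0,0]], jaw=[0,0,0,0,0,0,0,0,0,0,0,0,0,0,0,0,0,0])

```text
time: 21.4
tool_pos: [462.5, -76.8, 114.9]
tcp_rot: [-178.6, 0.4, 90.5]
ft_force: [0.3, -0.1, -0.3]
finger_gap: 39.3
```

```bash
python3 -c "
from h import *
to(479.2,-84.7,60,91.4)"
```

```text
t 21.4 pos [462.5 -76.8 114.9] rot [-178.6    0.4   90.5] F [ 0.3 -0.1 -0.3] gap 39.3 q [ -15.   -7.  112.   -1.   76. -105.]
 rot [-1.43  0.39 -0.88] rows 0.17  off(after rot) [-8.3 16.5 54.9]
```

jog_arm(offset=[[-4,8,0],[-4,9,0],[0,0,15],[0,0,20],[0,0,15],[0,0,0],[0,0,0]], delta_rot=[[-1.4,0.4,-0.9],[0,0,0],[0,0,0],[0,0,0],[0,0,0],[0,0,0],[0,0,0]], jaw=[0,0,0,0,0,0,0])

```text
time: 22.1
tool_pos: [484.2, -78.1, 63.4]
tcp_rot: [-180.0, -0.1, 91.8]
ft_force: [-0.4, 0.2, -0.3]
finger_gap: 39.0
```

```bash
python3 -c "
from h import *
to(479.2,-84.7,34,91.4)"
```

```text
t 22.1 pos [484.2 -78.1  63.4] rot [-1.80e+02 -1.00e-01  9.18e+01] F [-0.4  0.2 -0.3] gap 39.0 q [ -15.   -1.  112.    0.   69. -107.]
 rot [-0.02 -0.09  0.36] rows 0.04  off(after rot) [-6.5 -5.1 29.4]
```

jog_arm(offset=[[-6,-5,0],[0,0,13],[0,0,10],[0,0,4],[0,0,0],[0,0,0]], delta_rot=[[0,0,0],[0,0,0],[0,0,0],[0,0,0],[0,0,0],[0,0,0]], jaw=[0,0,0,0,0,0])

```text
time: 22.7
tool_pos: [480.6, -84.7, 36.2]
tcp_rot: [179.9, -0.0, 91.8]
ft_force: [1.0, 0.2, -0.2]
finger_gap: 38.8
```

```bash
python3 -c "
from h import *
to(479.2,-84.7,34,91.4)"
```

```text
t 22.7 pos [480.6 -84.7  36.2] rot [179.9  -0.   91.8] F [ 1.   0.2 -0.2] gap 38.8 q [ -16.    1.  113.    0.   65. -108.]
 rot [ 0.13 -0.03  0.37] rows 0.04  off(after rot) [ 0.  -1.4  2.2]
```

jog_arm(offset=[[0,0,2],[0,0,0],[0,0,0],[0,0,0],[0,0,0],[0,0,0],[0,0,-15],[0,0,-25],[0,0,-25],[0,0,-25],[0,0,-25],[0,0,0]], delta_rot=[[0,0,0],[0,0,0],[0,0,0],[0,0,0],[0,0,0],[0,0,0],[0,0,0],[0,0,0],[0,0,0],[0,0,0],[0,0,0],[0,0,0]], jaw=[0,0,65,65,65,65,65,65,65,65,65,65])

```text
time: 23.9
tool_pos: [480.2, -84.7, 154.0]
tcp_rot: [179.9, -0.0, 91.8]
ft_force: [0.4, -0.1, 0.3]
finger_gap: 55.6
```

```bash
python3 -c "
from h import *
to(600,-30,200,98.5)
for n in ('scene','wrist'):
  p,d,m=snap(n);cv2.imwrite('pics/%s3.png'%n,p[:,:,::-1])
"
```

```text
t 23.9 pos [480.2 -84.7 154. ] rot [179.9  -0.   91.8] F [ 0.4 -0.1  0.3] gap 55.6 q [ -16.   -7.  108.    0.   79. -108.]
 rot [ 0.13 -0.03 -6.73] rows 0.79  off(after rot) [ 36.4 126.5 -46. ]
```

View pics/scene3.png

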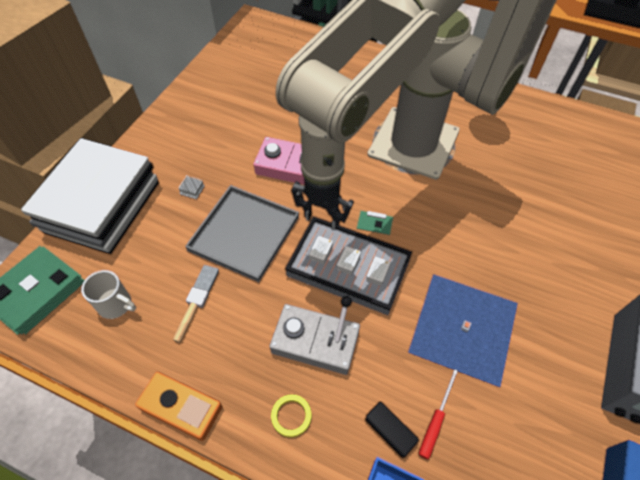

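View pics/wrist3.png

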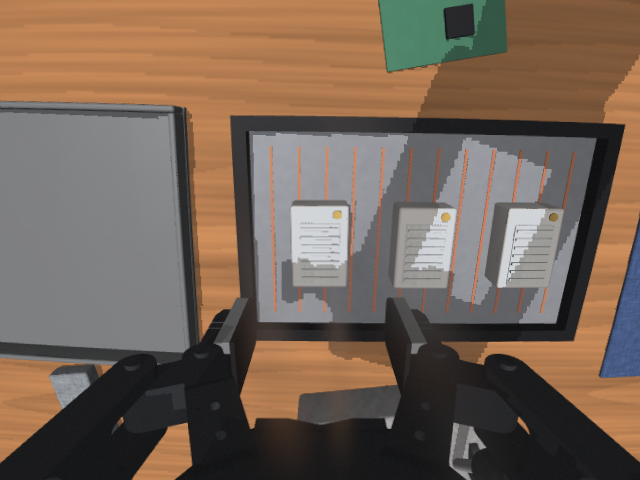

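The three modules lie flat on the bed at wrist pixels (320,246), (423,247) and (530,247). Now I'll go to the lever and measure the knob close up.

jog_arm(offset=[[0,0,-30],[0,0,-30],[25,20,0],[25,25,0],[25,25,0],[25,25,0],[15,20,0],[8,10,0],[0,0,0],[0,0,0]], delta_rot=[[0,0,-6.7],[0,0,0],[0,0,0],[0,0,0],[0,0,0],[0,0,0],[0,0,0],[0,0,0],[0,0,0],[0,0,0]], jaw=[65,65,65,65,65,65,65,65,65,65])

```text
time: 25.0
tool_pos: [578.8, 61.1, 194.3]
tcp_rot: [-178.5, -0.5, 98.6]
ft_force: [0.1, -0.1, -0.3]
finger_gap: 55.5
```

```bash
python3 -c "
from h import *
to(614,37,160,98.5)
p,d,m=snap('wrist');cv2.imwrite('pics/w4.png',p[:,:,::-1]);np.save('pics/w4.npy',p);np.save('pics/w4d.npy',d);np.save('pics/w4T.npy',m['camera_from_world'])
"
```

```text
t 25.0 pos [578.8  61.1 194.3] rot [-178.5   -0.5   98.6] F [ 0.1 -0.1 -0.3] gap 55.5 q [  1.   7.  89.   0.  85. -98.]
 rot [-1.5  -0.46  0.1 ] rows 0.18  off(after rot) [-29.   31.2  34.3]
```

View pics/w4.png

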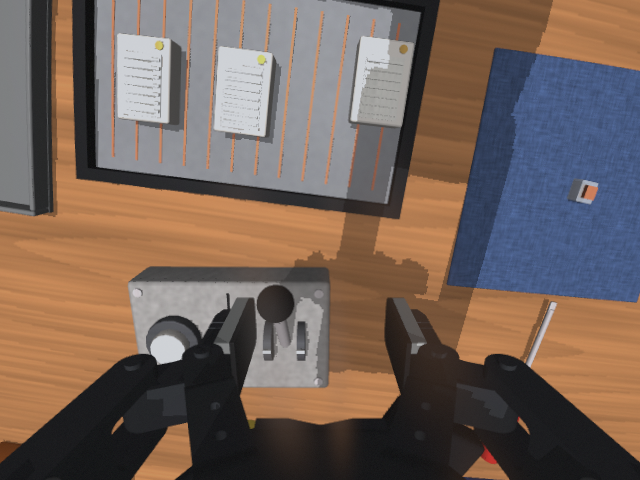

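This view shows the knob at (275,304) and the modules at (147,78), (245,90) and (383,80). The right-hand one has shifted and turned, so I'll measure it.

```bash
cat >> h.py <<'E'
bedc=np.array([477.4,-9.7]);bedyaw=1.4
def bedmods(p,m,z=54,extra=None):
    a=np.radians(bedyaw);R=np.array([[np.cos(a),-np.sin(a)],[np.sin(a),np.cos(a)]])
    poly=np.array([bedc+R@np.array(q) for q in [(-73,-123),(73,-123),(73,123),(-73,123)]])
    pp=proj(m,np.c_[poly,np.full(4,30)]).round().astype(np.int32)
    M=np.zeros(p.shape[:2],np.uint8);cv2.fillPoly(M,[pp],1)
    return M
E
python3 - <<'E'
from h import *
p=np.load('pics/w4.npy');d=np.load('pics/w4d.npy');m=cams.camera_model('wrist');m['camera_from_world']=np.load('pics/w4T.npy')
c,ry=rays(m,np.dstack(np.meshgrid(np.arange(640),np.arange(480))).reshape(-1,2))
P=(c+ry*d.reshape(-1,1)).reshape(480,640,3)
M=(P[...,2]>48)&(P[...,2]<62)&(P[...,0]<565)&(d>0)
a=np.radians(1.4);R=np.array([[np.cos(a),-np.sin(a)],[np.sin(a),np.cos(a)]])
for q in rect(M,m,55):
    print(q, (R.T@(np.array(q[:2])-bedc)).round(1), P[int(q[5][1]),int(q[5][0])].round(1))
k=(p.max(2)<75);kk=np.zeros_like(k);kk[280:325,252:300]=k[280:325,252:300]
kk=cv2.morphologyEx(kk.astype(np.uint8),cv2.MORPH_OPEN,np.ones((9,9)))
cs,_=cv2.findContours(kk,0,2)
for cc in cs: print('knob',cv2.minEnclosingCircle(cc),cv2.contourArea(cc), P[int(cc[:,0,1].mean()),int(cc[:,0,0].mean())])
(u,v),rad=cv2.minEnclosingCircle(max(cs,key=cv2.contourArea))
for z in (108,112,120): print(z,onplane(m,[(u,v)],z).round(1))
# intersect with top view knob
m1=cams.camera_model('top');c1,d1=rays(m1,[(273.64,182.48)]);c2,d2=rays(m,[(u,v)])
sol=np.linalg.lstsq(np.c_[d1[0],-d2[0]],c2-c1,rcond=None)[0];print(c1+d1[0]*sol[0],c2+d2[0]*sol[1])
# screws & button
E
```

```text
(481.7, -9.9, 59.5, 40.4, 1.0, array([243.,  91.])) [ 4.3 -0.3] [480.9  -9.8  55. ]
(460.1, 89.2, 59.4, 40.4, 2.5, array([381.,  81.])) [-14.9  99.3] [459.   89.1  54.7]
(482.8, -82.3, 59.7, 41.6, 1.9, array([144.,  78.])) [  3.6 -72.7] [481.8 -83.3  53.9]
knob ((275.10675048828125, 304.2865295410156), 19.917442321777344) 1055.5 [613.10339284  35.69714222 122.28481768]
108 [[620.7  36.4 108. ]]
112 [[618.8  36.6 112. ]]
120 [[614.9  37.  120. ]]
[616.15694713  37.01888329 117.54627678] [616.10975285  36.89392072 117.53040804]
```

Module 1 was knocked to bed-frame (−15, 99) mm. That is still flat and inside the ±110 mm limit, so I leave it. The knob is at about (617.5, 37, 112), lever angle about 0.07.

jog_arm(offset=[[-10,12,0],[-10,12,0],[-9,10,0],[0,0,0],[0,0,0]], delta_rot=[[-1.5,-0.5,0],[0,0,0],[0,0,0],[0,0,0],[0,0,0]], jaw=[60,60,60,60,60], newtons=25)

```text
time: 25.55
tool_pos: [618.2, 30.0, 194.7]
tcp_rot: [179.6, 0.3, 98.3]
ft_force: [-0.6, -0.3, 0.6]
finger_gap: 51.2
```

```bash
python3 -c "
from h import *
to(617.5,37,140,98.5)"
```

```text
t 25.55 pos [618.2  30.  194.7] rot [179.6   0.3  98.3] F [-0.6 -0.3  0.6] gap 51.2 q [  -2.   11.   85.   -0.   83. -100.]
 rot [ 0.38  0.26 -0.23] rows 0.04  off(after rot) [ 7.1  0.3 54.7]
```

jog_arm(offset=[[7,0,0],[0,0,15],[0,0,20],[0,0,15],[0,0,0],[0,0,0]], delta_rot=[[0.4,0.3,0],[0,0,0],[0,0,0],[0,0,0],[0,0,0],[0,0,0]], jaw=[60,60,60,60,60,60])

```text
time: 26.15
tool_pos: [615.2, 38.3, 140.7]
tcp_rot: [-179.9, -0.1, 98.3]
ft_force: [0.2, -0.1, 0.8]
finger_gap: 51.1
```

```bash
python3 -c "
from h import *
to(617.5,37,97,98.5)
p,d,m=snap('wrist');cv2.imwrite('pics/w5.png',p[:,:,::-1])"
```

```text
t 26.15 pos [615.2  38.3 140.7] rot [-1.799e+02 -1.000e-01  9.830e+01] F [ 0.2 -0.1  0.8] gap 51.1 q [  -1.   13.   88.    0.   78. -100.]
 rot [-0.06 -0.08 -0.19] rows 0.02  off(after rot) [-1.6  2.1 43.7]
```

View pics/w5.png

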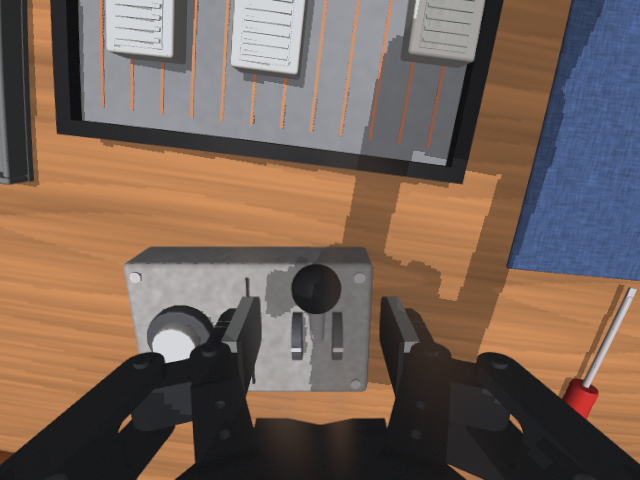

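The knob is at (316,288), centred between the fingers (250–390). Checking the fore-aft position once more:

```bash
python3 -c "
from h import *
m=cams.camera_model('wrist')
for z in (108,112,116,120): print(onplane(m,[(316,288)],z).round(1))
print(proj(m,[[617.5,37,112]]))"
```

```text
[[619.3  36.7 108. ]]
[[617.6  36.5 112. ]]
[[615.8  36.2 116. ]]
[[614.  36. 120.]]
[[317.07523352 288.00911476]]
```

Consistent with the estimate, so descend and grip the knob.

jog_arm(offset=[[-1,2,6],[0,0,15],[0,0,15],[0,0,6],[0,0,0],[0,0,0]], delta_rot=[[0,0,0],[0,0,0],[0,0,0],[0,0,0],[0,0,0],[0,0,0]], jaw=[60,60,60,60,60,60])

```text
time: 26.8
tool_pos: [618.0, 37.6, 95.8]
tcp_rot: [180.0, -0.1, 98.3]
ft_force: [-0.2, 0.2, 0.9]
finger_gap: 51.2
```

```bash
python3 -c "
from h import *
to(617.5,37,97,98.5)"
```

```text
t 26.8 pos [618.   37.6  95.8] rot [ 1.80e+02 -1.00e-01  9.83e+01] F [-0.2  0.2  0.9] gap 51.2 q [  -1.   16.   90.    0.   74. -100.]
 rot [ 0.01 -0.07 -0.19] rows 0.02  off(after rot) [-0.5 -0.6 -1.2]
```

jog_arm(offset=[[0,0,0],[0,0,0],[0,0,0],[0,0,0],[0,0,0],[0,0,0]], delta_rot=[[0,0,0],[0,0,0],[0,0,0],[0,0,0],[0,0,0],[0,0,0]], jaw=[0,0,0,0,0,0], newtons=30)

```text
time: 27.4
tool_pos: [618.9, 36.7, 97.1]
tcp_rot: [179.9, 0.0, 98.3]
ft_force: [0.7, -0.7, -3.0]
finger_gap: 24.1
```

jog_arm(offset=[[0,5,-4],[0,5,-4],[0,6,-4],[0,6,-4],[0,6,-3],[0,6,-3],[0,6,-2],[0,6,-2],[0,0,0],[0,0,0]], delta_rot=[[0,0,0],[0,0,0],[0,0,0],[0,0,0],[0,0,0],[0,0,0],[0,0,0],[0,0,0],[0,0,0],[0,0,0]], jaw=[0,0,0,0,0,0,0,0,0,0])

```text
time: 28.4
tool_pos: [666.6, 43.6, 123.0]
tcp_rot: [-179.8, 0.0, 98.3]
ft_force: [-1.9, -1.3, -1.7]
finger_gap: 23.8
```

```bash
python3 -c "
from h import *
to(682.5,46.4,125,98.5)"
```

```text
t 28.4 pos [666.6  43.6 123. ] rot [-179.8    0.    98.3] F [-1.9 -1.3 -1.7] gap 23.8 q [ -1.  22.  80.  -0.  78. -99.]
 rot [-0.21  0.02 -0.18] rows 0.02  off(after rot) [ 0.4 16.2 -2. ]
```

jog_arm(offset=[[0,6,-1],[0,6,-1],[0,4,0],[0,0,0],[0,0,0],[0,0,0]], delta_rot=[[0,0,0],[0,0,0],[0,0,0],[0,0,0],[0,0,0],[0,0,0]], jaw=[0,0,0,0,0,0])

```text
time: 29.0
tool_pos: [685.4, 46.8, 127.2]
tcp_rot: [180.0, -0.0, 98.3]
ft_force: [0.4, -0.3, 0.5]
finger_gap: -0.0
```

```bash
python3 -c "
from h import *
to(682.5,46.4,125,98.5)"
```

```text
t 29.0 pos [685.4  46.8 127.2] rot [180.   -0.   98.3] F [ 0.4 -0.3  0.5] gap -0.0 q [ -0.  24.  76.   0.  79. -99.]
 rot [ 0.05 -0.01 -0.19] rows 0.02  off(after rot) [ 0.  -2.9  2.2]
```

The gap reads 0, so the knob has slipped out. I'll go up, opened, and look.

jog_arm(offset=[[0,0,-15],[0,0,-20],[0,0,-25],[0,0,-10],[0,-15,0],[0,-20,0],[0,-10,0],[0,0,0],[0,0,0]], delta_rot=[[0,0,0],[0,0,0],[0,0,0],[0,0,0],[0,0,0],[0,0,0],[0,0,0],[0,0,0],[0,0,0]], jaw=[0,0,0,60,60,60,60,60,60])

```text
time: 29.9
tool_pos: [640.6, 40.4, 207.8]
tcp_rot: [179.5, 0.0, 98.3]
ft_force: [-0.3, 0.4, 0.7]
finger_gap: 51.3
```

```bash
python3 -c "
from h import *
to(682.5,46.4,125,98.5)
p,d,m=snap('wrist');cv2.imwrite('pics/w6.png',p[:,:,::-1])
np.save('pics/w6.npy',p);np.save('pics/w6T.npy',m['camera_from_world'])"
```

```text
t 29.9 pos [640.6  40.4 207.8] rot [179.5   0.   98.3] F [-0.3  0.4  0.7] gap 51.3 q [ -1.  14.  80.   0.  85. -99.]
 rot [ 0.47  0.04 -0.18] rows 0.06  off(after rot) [-0.2 42.3 82.8]
```

View pics/w6.png

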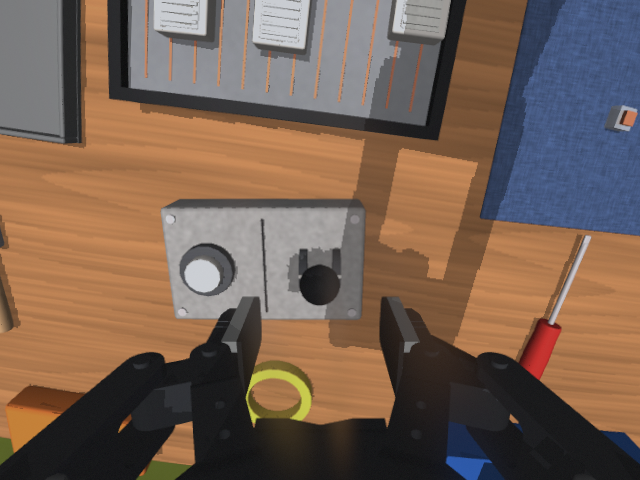

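The knob is now at (320,285) and the console screws at (171,219), (355,219), (182,312) and (352,312). Computing the lever angle:

```bash
python3 - <<'E'
from h import *
p=np.load('pics/w6.npy');m=cams.camera_model('wrist');m['camera_from_world']=np.load('pics/w6T.npy')
k=(p.max(2)<70);kk=np.zeros_like(k);kk[250:315,290:350]=k[250:315,290:350]
kk=cv2.morphologyEx(kk.astype(np.uint8),cv2.MORPH_OPEN,cv2.getStructuringElement(cv2.MORPH_ELLIPSE,(21,21)))
c=max(cv2.findContours(kk,0,2)[0],key=cv2.contourArea);print(cv2.minEnclosingCircle(c))
u=cv2.minEnclosingCircle(c)[0]
S=onplane(m,[(171,219),(182,312),(355,219),(352,312)],45)[:,:2]
C=S.mean(0);v=S[2:].mean(0)-S[:2].mean(0);yaw=np.arctan2(-v[0],v[1]);print(S.round(1),C,np.degrees(yaw))
for C,yw in((C,yaw),(np.array([689.85,-3.2]),np.radians(8.47))):
  R=np.array([[np.cos(yw),-np.sin(yw)],[np.sin(yw),np.cos(yw)]])
  for z in (136,138,140):
    K=onplane(m,[u],z)[0,:2];print(z,K,(R.T@(K-C)).round(1))
B=onplane(m,[(200.5,276)],67);print('btn',B)
E
```

```text
((319.0299987792969, 284.3800048828125), 20.254119873046875)
[[658.2 -88.4]
 [747.8 -76.3]
 [635.2  69.9]
 [724.1  82.8]] [691.34601963  -3.00750366] 8.356896546694342
136 [660.34358034  42.43484686] [-24.1  49.5]
138 [659.4592734   42.31242559] [-25.   49.5]
140 [658.57496645  42.19000433] [-25.9  49.5]
136 [660.34358034  42.43484686] [-22.5  49.5]
138 [659.4592734   42.31242559] [-23.4  49.5]
140 [658.57496645  42.19000433] [-24.2  49.5]
btn [[697.89061467 -53.83221194  67.        ]]
```

Lever angle is about 0.61. I'll re-grip lower on the knob at about (660, 42.4, 137).

jog_arm(offset=[[0,10,0],[0,10,0],[0,0,20],[0,0,20],[0,0,20],[0,0,5],[0,0,0],[0,0,0]], delta_rot=[[0.5,0,0],[0,0,0],[0,0,0],[0,0,0],[0,0,0],[0,0,0],[0,0,0],[0,0,0]], jaw=[60,60,60,60,60,60,60,60])

```text
time: 30.75
tool_pos: [665.6, 44.0, 141.7]
tcp_rot: [179.9, 0.0, 98.3]
ft_force: [-0.7, -1.0, 0.1]
finger_gap: 51.1
```

```bash
python3 -c "
from h import *
to(660,42.4,115,98.5)"
```

```text
t 30.75 pos [665.6  44.  141.7] rot [179.9   0.   98.3] F [-0.7 -1.   0.1] gap 51.1 q [ -1.  21.  79.  -0.  80. -99.]
 rot [ 0.09  0.04 -0.16] rows 0.02  off(after rot) [-0.7 -5.8 26.7]
```

jog_arm(offset=[[-1,-6,5],[0,0,12],[0,0,8],[0,0,1],[0,0,0],[0,0,0]], delta_rot=[[0,0,0],[0,0,0],[0,0,0],[0,0,0],[0,0,0],[0,0,0]], jaw=[60,60,60,60,60,60])

```text
time: 31.35
tool_pos: [661.0, 41.9, 116.6]
tcp_rot: [179.7, 0.1, 98.3]
ft_force: [0.0, -0.1, 0.0]
finger_gap: 51.2
```

```bash
python3 -c "
from h import *
to(660,42.4,115,98.5)"
```

```text
t 31.35 pos [661.   41.9 116.6] rot [1.797e+02 1.000e-01 9.830e+01] F [ 0.  -0.1  0. ] gap 51.2 q [ -1.  21.  82.  -0.  77. -99.]
 rot [ 0.34  0.08 -0.16] rows 0.04  off(after rot) [ 0.7 -0.9  1.6]
```

jog_arm(offset=[[0,0,1],[0,0,0],[0,0,0],[0,0,0],[0,0,0],[0,6,-1],[0,6,-1],[0,5,0],[0,3,0],[0,0,0],[0,0,0]], delta_rot=[[0,0,0],[0,0,0],[0,0,0],[0,0,0],[0,0,0],[0,0,0],[0,0,0],[0,0,0],[0,0,0],[0,0,0],[0,0,0]], jaw=[0,0,0,0,0,0,0,0,0,0,0], newtons=30)

```text
time: 32.45
tool_pos: [682.7, 45.8, 119.1]
tcp_rot: [179.7, 0.0, 98.4]
ft_force: [-3.3, -0.2, 2.0]
finger_gap: 23.8
```

```bash
python3 -c "
from h import *
to(684,46.4,119,98.5)"
```

```text
t 32.45 pos [682.7  45.8 119.1] rot [179.7   0.   98.4] F [-3.3 -0.2  2. ] gap 23.8 q [ -0.  24.  78.   0.  78. -99.]
 rot [ 0.32  0.03 -0.13] rows 0.04  off(after rot) [0.4 1.3 0.1]
```

jog_arm(offset=[[0,1,0],[0,0,0],[0,0,0],[0,0,0],[0,0,0],[0,0,-15],[0,0,-25],[0,0,-25],[0,-15,-20],[0,-20,0],[0,0,0],[0,0,0]], delta_rot=[[0,0,0],[0,0,0],[0,0,0],[0,0,0],[0,0,0],[0,0,0],[0,0,0],[0,0,0],[0,0,0],[0,0,0],[0,0,0],[0,0,0]], jaw=[0,60,60,60,60,60,60,60,60,60,60,60])

```text
time: 33.65
tool_pos: [649.4, 40.2, 214.4]
tcp_rot: [179.3, 0.1, 98.3]
ft_force: [-0.1, 0.3, -0.2]
finger_gap: 51.4
```

```bash
python3 -c "
from h import *
to(697.5,-53.4,120,98.5)
p,d,m=snap('wrist');cv2.imwrite('pics/w7.png',p[:,:,::-1])
np.save('pics/w7.npy',p);np.save('pics/w7T.npy',m['camera_from_world'])"
```

```text
t 33.65 pos [649.4  40.2 214.4] rot [1.793e+02 1.000e-01 9.830e+01] F [-0.1  0.3 -0.2] gap 51.4 q [ -1.  15.  79.  -0.  86. -99.]
 rot [ 0.72  0.13 -0.16] rows 0.08  off(after rot) [-99.7  33.8  94.4]
```

View pics/w7.png

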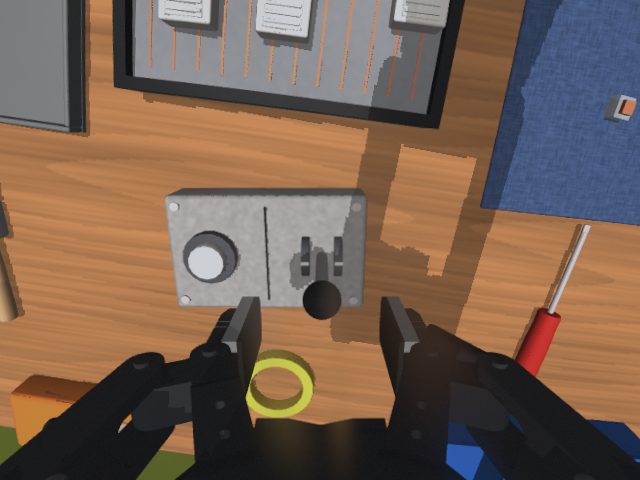

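The knob is at (322,300), with screws at (174,208), (185,300), (357,207) and (354,300) and the button at (206,262).

```bash
python3 - <<'E'
from h import *
p=np.load('pics/w7.npy');m=cams.camera_model('wrist');m['camera_from_world']=np.load('pics/w7T.npy')
k=(p.max(2)<70);kk=np.zeros_like(k);kk[270:325,296:350]=k[270:325,296:350]
kk=cv2.morphologyEx(kk.astype(np.uint8),cv2.MORPH_OPEN,cv2.getStructuringElement(cv2.MORPH_ELLIPSE,(21,21)))
c=max(cv2.findContours(kk,0,2)[0],key=cv2.contourArea);u=cv2.minEnclosingCircle(c)[0];print(cv2.minEnclosingCircle(c))
S=onplane(m,[(174,208),(185,300),(357,207),(354,300)],45)[:,:2]
C=S.mean(0);v=S[2:].mean(0)-S[:2].mean(0);yaw=np.arctan2(-v[0],v[1]);print(C,np.degrees(yaw))
for C,yw in((C,yaw),(np.array([689.85,-3.2]),np.radians(8.47))):
  R=np.array([[np.cos(yw),-np.sin(yw)],[np.sin(yw),np.cos(yw)]])
  K=onplane(m,[u],140)[0,:2];l=R.T@(K-C);print(K,l.round(1),.873+np.arcsin(l[0]/90))
print('btn',onplane(m,[(206,262)],67))
E
```

```text
((321.5, 299.5), 19.557706832885742)
[691.8093182   -2.98496224] 8.53071846626497
[681.14776179  45.49471534] [-3.4 49.5] 0.8357453370217572
[681.14776179  45.49471534] [-1.4 49.4] 0.8570548335212963
btn [[696.81449908 -52.04624108  67.        ]]
```

Lever is at about 0.84–0.86, well within tolerance. Next, the button with shut fingers.

jog_arm(offset=[[-20,6,0],[-25,8,0],[-25,8,0],[-20,7,0],[-10,4,0],[0,0,0],[0,0,0],[0,0,20],[0,0,20],[0,0,0],[0,0,0]], delta_rot=[[0.7,0,0],[0,0,0],[0,0,0],[0,0,0],[0,0,0],[0,0,0],[0,0,0],[0,0,0],[0,0,0],[0,0,0],[0,0,0]], jaw=[0,0,0,0,0,0,0,0,0,0,0])

```text
time: 34.8
tool_pos: [699.6, -50.7, 172.3]
tcp_rot: [-179.9, -0.0, 98.7]
ft_force: [-0.3, -0.3, 1.1]
finger_gap: -0.2
```

```bash
python3 -c "
from h import *
to(697.2,-53,80,98.5)"
```

```text
t 34.8 pos [699.6 -50.7 172.3] rot [-179.9   -0.    98.7] F [-0.3 -0.3  1.1] gap -0.2 q [  -8.   25.   71.   -0.   85. -107.]
 rot [-0.14 -0.04  0.16] rows 0.02  off(after rot) [-1.9 -2.7 92.3]
```

jog_arm(offset=[[-2,-3,10],[0,0,20],[0,0,20],[0,0,20],[0,0,10],[0,0,0],[0,0,0]], delta_rot=[[0,0,0],[0,0,0],[0,0,0],[0,0,0],[0,0,0],[0,0,0],[0,0,0]], jaw=[0,0,0,0,0,0,0])

```text
time: 35.5
tool_pos: [699.3, -52.3, 96.0]
tcp_rot: [179.6, 0.1, 98.8]
ft_force: [0.2, -0.7, 1.7]
finger_gap: 0.3
```

```bash
python3 -c "
from h import *
to(697.2,-53,67,98.5)"
```

```text
t 35.5 pos [699.3 -52.3  96. ] rot [1.796e+02 1.000e-01 9.880e+01] F [ 0.2 -0.7  1.7] gap 0.3 q [  -8.   28.   75.    0.   77. -107.]
 rot [0.38 0.11 0.29] rows 0.04  off(after rot) [-0.4 -2.2 29. ]
```

jog_arm(offset=[[0,-2,10],[0,0,10],[0,0,5],[0,0,0],[0,0,0]], delta_rot=[[0.4,0,0],[0,0,0],[0,0,0],[0,0,0],[0,0,0]], jaw=[0,0,0,0,0])

```text
time: 36.0
tool_pos: [699.1, -53.0, 72.1]
tcp_rot: [179.8, 0.2, 98.8]
ft_force: [0.9, -1.0, -0.2]
finger_gap: -0.2
```

jog_arm(offset=[[0,0,3],[0,0,3],[0,0,2],[0,0,0]], delta_rot=[[0,0,0],[0,0,0],[0,0,0],[0,0,0]], jaw=[0,0,0,0])

```text
time: 36.4
tool_pos: [699.7, -53.1, 64.8]
tcp_rot: [179.7, 0.2, 98.8]
ft_force: [-1.7, -0.5, 3.3]
finger_gap: 0.1
```

jog_arm(offset=[[0,0,3],[0,0,2],[0,0,1],[0,0,1]], delta_rot=[[0,0,0],[0,0,0],[0,0,0],[0,0,0]], jaw=[0,0,0,0])

```text
time: 36.8
tool_pos: [700.2, -53.1, 61.0]
tcp_rot: [179.7, 0.2, 98.8]
ft_force: [-6.9, 1.1, 10.2]
finger_gap: -0.1
```

jog_arm(offset=[[0,0,1],[0,0,1],[0,0,1],[0,0,1],[0,0,1],[0,0,1]], delta_rot=[[0,0,0],[0,0,0],[0,0,0],[0,0,0],[0,0,0],[0,0,0]], jaw=[0,0,0,0,0,0])

```text
time: 37.4
tool_pos: [700.2, -53.1, 61.1]
tcp_rot: [179.7, 0.3, 98.8]
ft_force: [-5.3, 0.8, 9.2]
finger_gap: -0.1
```

jog_arm(offset=[[0,0,1],[0,0,1],[0,0,1],[0,0,1],[0,0,1],[0,0,1]], delta_rot=[[0,0,0],[0,0,0],[0,0,0],[0,0,0],[0,0,0],[0,0,0]], jaw=[0,0,0,0,0,0])

```text
time: 38.0
tool_pos: [700.2, -53.1, 61.1]
tcp_rot: [179.7, 0.3, 98.8]
ft_force: [-5.7, 1.2, 9.2]
finger_gap: -0.0
```

The tip is steady at z=61.1 with 9 N, so the button is at its stop and has been held for over 1.2 s. Releasing.

jog_arm(offset=[[0,0,-8],[0,0,-15],[0,0,-25],[0,0,-30],[0,0,-30],[0,0,-25],[25,-10,0],[25,-10,0],[25,-10,0],[15,-5,0],[5,0,0],[0,0,0],[0,0,0]], delta_rot=[[0,0,0],[0,0,0],[0,0,0],[0,0,0],[0,0,0],[0,0,0],[0,0,0],[0,0,0],[0,0,0],[0,0,0],[0,0,0],[0,0,0],[0,0,0]], jaw=[0,0,0,0,0,0,60,60,60,60,60,60,60])

```text
time: 39.3
tool_pos: [650.9, 37.0, 207.7]
tcp_rot: [179.2, 0.4, 98.7]
ft_force: [0.4, -0.3, 0.2]
finger_gap: 51.4
```

```bash
python3 -c "
from h import *
to(681.5,45.8,150,98.5)
p,d,m=snap('wrist');cv2.imwrite('pics/w8.png',p[:,:,::-1])
np.save('pics/w8.npy',p);np.save('pics/w8T.npy',m['camera_from_world'])"
```

```text
t 39.3 pos [650.9  37.  207.7] rot [179.2   0.4  98.7] F [ 0.4 -0.3  0.2] gap 51.4 q [  -1.   15.   79.   -0.   85. -100.]
 rot [0.83 0.44 0.23] rows 0.1  off(after rot) [ 4.2 31.6 57.7]
```

View pics/w8.png

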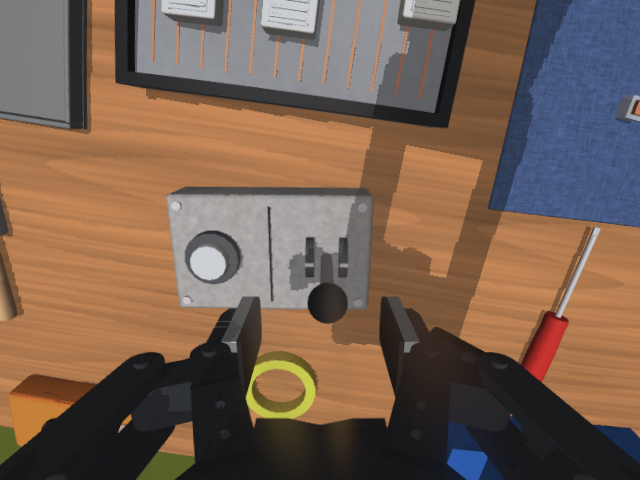

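The knob is still upright at (328,303) and the button is up. Re-grip the knob and pull it back.

jog_arm(offset=[[4,15,0],[0,16,0],[0,0,0],[0,0,0],[0,0,15],[0,0,20],[0,0,15],[0,0,0],[0,0,0]], delta_rot=[[0.8,0.4,0.2],[0,0,0],[0,0,0],[0,0,0],[0,0,0],[0,0,0],[0,0,0],[0,0,0],[0,0,0]], jaw=[60,60,60,60,60,60,60,60,60])

```text
time: 40.25
tool_pos: [679.7, 39.6, 151.0]
tcp_rot: [-179.7, 0.1, 98.2]
ft_force: [0.6, 0.5, 0.1]
finger_gap: 51.0
```

```bash
python3 -c "
from h import *
to(681.5,45.8,118,98.5)"
```

```text
t 40.25 pos [679.7  39.6 151. ] rot [-1.797e+02  1.000e-01  9.820e+01] F [0.6 0.5 0.1] gap 51.0 q [ -1.  23.  76.  -0.  82. -99.]
 rot [-0.31  0.05 -0.33] rows 0.04  off(after rot) [ 5.8  2.7 33. ]
```

jog_arm(offset=[[6,3,0],[0,0,12],[0,0,13],[0,0,6],[0,0,0],[0,0,0],[0,0,0],[0,0,0],[0,0,0],[0,0,0]], delta_rot=[[0,0,0],[0,0,0],[0,0,0],[0,0,0],[0,0,0],[0,0,0],[0,0,0],[0,0,0],[0,0,0],[0,0,0]], jaw=[60,60,60,60,60,0,0,0,0,0])

```text
time: 41.25
tool_pos: [682.8, 45.8, 119.1]
tcp_rot: [-179.8, 0.1, 98.2]
ft_force: [-0.7, -0.3, -1.7]
finger_gap: 24.2
```

jog_arm(offset=[[0,-7,0],[0,-7,1],[0,-6.5,1.5],[0,-6.5,2],[0,-6,2.5],[0,-6,3],[0,0,0],[0,0,0]], delta_rot=[[0,0,0],[0,0,0],[0,0,0],[0,0,0],[0,0,0],[0,0,0],[0,0,0],[0,0,0]], jaw=[0,0,0,0,0,0,0,0])

```text
time: 42.05
tool_pos: [642.4, 40.0, 110.3]
tcp_rot: [179.8, 0.2, 98.2]
ft_force: [4.1, -0.7, -2.6]
finger_gap: 24.4
```

```bash
python3 -c "
from h import *
to(615,36.5,87,98.5)"
```

```text
t 42.05 pos [642.4  40.  110.3] rot [179.8   0.2  98.2] F [ 4.1 -0.7 -2.6] gap 24.4 q [ -1.  19.  85.  -0.  76. -99.]
 rot [ 0.16  0.17 -0.34] rows 0.04  off(after rot) [  0.6 -27.6  23.3]
```

jog_arm(offset=[[0,-6,3.5],[0,-6,4],[0,-5,4],[0,-5,4.5],[0,-4,4],[0,-3,3],[0,0,0],[0,0,0]], delta_rot=[[0,0,0],[0,0,0],[0,0,0],[0,0,0],[0,0,0],[0,0,0],[0,0,0],[0,0,0]], jaw=[0,0,0,0,0,0,0,0])

```text
time: 42.85
tool_pos: [612.1, 35.6, 86.4]
tcp_rot: [179.8, 0.2, 98.2]
ft_force: [1.2, 0.1, 1.0]
finger_gap: 24.4
```

```bash
python3 -c "
from h import *
to(615,36.5,87,98.5)"
```

```text
t 42.85 pos [612.1  35.6  86.4] rot [179.8   0.2  98.2] F [1.2 0.1 1. ] gap 24.4 q [  -1.   16.   92.   -0.   73. -100.]
 rot [ 0.24  0.17 -0.32] rows 0.04  off(after rot) [ 0.5  3.  -0.6]
```

jog_arm(offset=[[0,-2,2],[0,-2,2],[0,-1,1],[0,0,0]], delta_rot=[[0,0,0],[0,0,0],[0,0,0],[0,0,0]], jaw=[0,0,0,0])

```text
time: 43.25
tool_pos: [612.0, 35.6, 86.1]
tcp_rot: [179.1, 0.2, 98.2]
ft_force: [0.9, -1.0, -0.6]
finger_gap: 24.3
```

It is against the stop. Release, rise, look.

jog_arm(offset=[[0,0,0],[0,0,0],[0,0,0],[0,0,0],[0,0,-15],[0,0,-25],[0,0,-25],[0,-10,-25],[0,-20,-15],[0,-15,0],[0,0,0],[0,0,0]], delta_rot=[[0,0,0],[0,0,0],[0,0,0],[0,0,0],[0,0,0],[0,0,0],[0,0,0],[0.7,0,0],[0,0,0],[0,0,0],[0,0,0],[0,0,0]], jaw=[60,60,60,60,60,60,60,60,60,60,60,60])

```text
time: 44.45
tool_pos: [563.6, 29.1, 200.5]
tcp_rot: [180.0, 0.2, 98.2]
ft_force: [0.1, -0.8, 0.3]
finger_gap: 51.2
```

```bash
cat >> h.py <<'E'
def depthmods(p,d,m,zt,ok,cen,yaw):
    c,ry=rays(m,np.dstack(np.meshgrid(np.arange(640),np.arange(480))).reshape(-1,2))
    P=(c+ry*d.reshape(-1,1)).reshape(480,640,3)
    M=(abs(P[...,2]-zt)<7)&(d>0)&ok(P)
    M=cv2.morphologyEx(M.astype(np.uint8),cv2.MORPH_OPEN,np.ones((5,5)))
    a=np.radians(yaw);R=np.array([[np.cos(a),-np.sin(a)],[np.sin(a),np.cos(a)]])
    for q in rect(M,m,zt): print(q,'local',(R.T@(np.array(q[:2])-cen)).round(1),'z',np.median(P[...,2][(M>0)&(abs(P[...,0]-q[0])<20)&(abs(P[...,1]-q[1])<20)]).round(1))
E
python3 - <<'E'
from h import *
to(480,-84.7,110,91.8)
p,d,m=snap('wrist');cv2.imwrite('pics/w9.png',p[:,:,::-1])
depthmods(p,d,m,55,lambda P:P[...,0]<565,bedc,bedyaw)
k=(p.max(2)<70).astype(np.uint8);k=cv2.morphologyEx(k,cv2.MORPH_OPEN,cv2.getStructuringElement(cv2.MORPH_ELLIPSE,(21,21)))
for c in cv2.findContours(k,0,2)[0]:
    (u,v),r_=cv2.minEnclosingCircle(c)
    if r_<30: print((u,v),r_,onplane(m,[(u,v)],108).round(1),onplane(m,[(u,v)],112).round(1))
E
```

```text
t 44.45 pos [563.6  29.1 200.5] rot [180.    0.2  98.2] F [ 0.1 -0.8  0.3] gap 51.2 q [  -2.    3.   93.   -0.   84. -100.]
 rot [0.02 0.2  6.37] rows 0.75  off(after rot) [-111.1  -87.2   90.5]
(481.6, -10.4, 59.8, 40.1, 1.1, array([284., 115.])) local [ 4.2 -0.8] z 54.3
(459.7, 88.8, 59.6, 40.6, 2.4, array([421., 103.])) local [-15.3  98.9] z 54.4
(482.4, -83.0, 59.7, 40.6, 2.0, array([189., 100.])) local [  3.2 -73.4] z 54.3
(320.0, 315.5) 17.614013671875 [[615.9  36.  108. ]] [[613.7  35.7 112. ]]
(463.0, 26.5) 12.816105842590332 [[418.6  92.2 108. ]] [[419.8  90.9 112. ]]
(424.0, 18.5) 13.463011741638184 [[418.1  68.6 108. ]] [[419.3  67.8 112. ]]
```

View pics/w9.png

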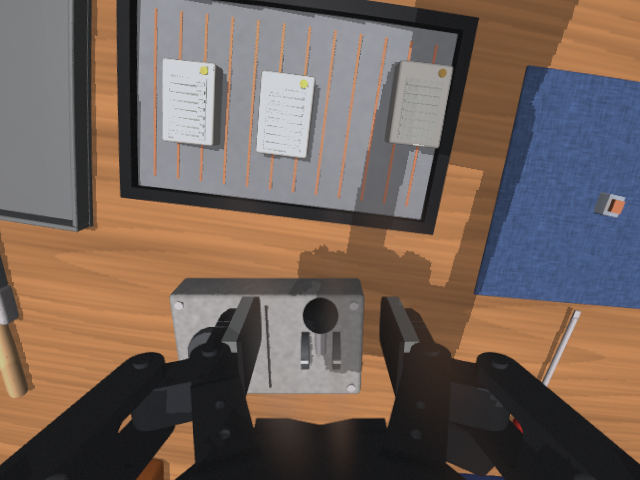

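The lever is back on its stop (knob local x ≈ −68 mm), and all three modules are flat on the bed. Moving module C first.

jog_arm(offset=[[-25,-20,0],[-30,-25,0],[-30,-25,10],[-18,-10,20],[-8,-5,20],[0,0,10],[0,0,0],[0,0,0]], delta_rot=[[0,0,6.4],[0,0,0],[0,0,0],[0,0,0],[0,0,0],[0,0,0],[0,0,0],[0,0,0]], jaw=[65,65,65,65,65,65,65,65], newtons=60)

```text
time: 45.3
tool_pos: [485.4, -89.2, 138.1]
tcp_rot: [-179.9, 0.1, 91.6]
ft_force: [0.6, 0.3, 0.1]
finger_gap: 55.4
```

```bash
python3 -c "
from h import *
to(482,-83.5,34.5,91.9)"
```

```text
t 45.3 pos [485.4 -89.2 138.1] rot [-1.799e+02  1.000e-01  9.160e+01] F [0.6 0.3 0.1] gap 55.4 q [ -16.   -5.  108.   -0.   77. -108.]
 rot [-0.08  0.13 -0.29] rows 0.03  off(after rot) [  5.8  -3.2 103.6]
```

jog_arm(offset=[[6,-3,0],[0,0,20],[0,0,20],[0,0,20],[0,0,15],[0,0,0],[0,0,0]], delta_rot=[[0,0,0],[0,0,0],[0,0,0],[0,0,0],[0,0,0],[0,0,0],[0,0,0]], jaw=[65,65,65,65,65,65,65])

```text
time: 46.0
tool_pos: [489.1, -78.2, 68.6]
tcp_rot: [179.4, 0.2, 92.0]
ft_force: [0.6, 0.2, -0.2]
finger_gap: 55.3
```

```bash
python3 -c "
from h import *
to(482,-83.5,34.5,91.9)"
```

```text
t 46.0 pos [489.1 -78.2  68.6] rot [179.4   0.2  92. ] F [ 0.6  0.2 -0.2] gap 55.3 q [ -15.   -1.  112.   -0.   69. -107.]
 rot [0.56 0.23 0.1 ] rows 0.07  off(after rot) [-5.  -7.2 34.1]
```

jog_arm(offset=[[-5,-7,0],[0,0,0],[0,0,10],[0,0,8],[0,0,0],[0,0,0]], delta_rot=[[0.6,0,0],[0,0,0],[0,0,0],[0,0,0],[0,0,0],[0,0,0]], jaw=[65,65,65,65,65,65])

```text
time: 46.6
tool_pos: [484.3, -84.2, 52.9]
tcp_rot: [179.8, 0.3, 92.0]
ft_force: [1.3, 0.8, -0.1]
finger_gap: 55.6
```

```bash
python3 -c "
from h import *
to(482,-83.5,34.5,91.9)"
```

```text
t 46.6 pos [484.3 -84.2  52.9] rot [179.8   0.3  92. ] F [ 1.3  0.8 -0.1] gap 55.6 q [ -16.   -0.  113.   -0.   67. -108.]
 rot [0.23 0.33 0.12] rows 0.04  off(after rot) [ 0.8 -2.3 18.4]
```

jog_arm(offset=[[1,-2,3],[0,0,8],[0,0,6],[0,0,1],[0,0,0],[0,0,0],[0,0,0],[0,0,0],[0,0,0],[0,0,0],[0,0,0]], delta_rot=[[0,0,0],[0,0,0],[0,0,0],[0,0,0],[0,0,0],[0,0,0],[0,0,0],[0,0,0],[0,0,0],[0,0,0],[0,0,0]], jaw=[65,65,65,65,65,0,0,0,0,0,0])

```text
time: 47.7
tool_pos: [482.2, -83.3, 33.4]
tcp_rot: [179.8, 0.3, 92.0]
ft_force: [-1.0, 0.2, -2.3]
finger_gap: 38.6
```

```bash
python3 -c "
from h import *
to(546,-342,120,90)"
```

```text
t 47.7 pos [482.2 -83.3  33.4] rot [179.8   0.3  92. ] F [-1.   0.2 -2.3] gap 38.6 q [ -16.    1.  114.   -0.   65. -108.]
 rot [0.23 0.32 2.02] rows 0.24  off(after rot) [-258.7   63.8  -86.6]
```

jog_arm(offset=[[0,0,-15],[0,0,-25],[0,0,-25],[0,0,-25],[-25,6,0],[-30,8,0],[-30,8,0],[-30,8,0],[-30,8,0],[-30,8,0],[-30,8,0],[-28,6,0],[-16,4,0],[-7,0,0],[0,0,0],[0,0,0]], delta_rot=[[0,0,0],[0,0,0],[0,0,2],[0,0,0],[0,0,0],[0,0,0],[0,0,0],[0,0,0],[0,0,0],[0,0,0],[0,0,0],[0,0,0],[0,0,0],[0,0,0],[0,0,0],[0,0,0]], jaw=[0,0,0,0,0,0,0,0,0,0,0,0,0,0,0,0])

```text
time: 49.3
tool_pos: [546.0, -347.2, 125.7]
tcp_rot: [180.0, 0.2, 90.1]
ft_force: [-0.7, 0.4, -1.1]
finger_gap: 38.4
```

```bash
python3 -c "
from h import *
to(546,-342,50,90)"
```

```text
t 49.3 pos [ 546.  -347.2  125.7] rot [180.    0.2  90.1] F [-0.7  0.4 -1.1] gap 38.4 q [ -37.   18.   84.   -0.   78. -127.]
 rot [0.05 0.2  0.07] rows 0.02  off(after rot) [ 5.2 -0.  75.7]
```

jog_arm(offset=[[3,0,10],[0,0,20],[0,0,20],[0,0,15],[0,0,0],[0,0,0]], delta_rot=[[0,0,0],[0,0,0],[0,0,0],[0,0,0],[0,0,0],[0,0,0]], jaw=[0,0,0,0,0,0])

```text
time: 49.9
tool_pos: [546.2, -337.9, 57.0]
tcp_rot: [180.0, 0.1, 90.3]
ft_force: [0.8, 0.2, -0.4]
finger_gap: 38.6
```

```bash
python3 -c "
from h import *
to(546,-342,9,90)"
```

```text
t 49.9 pos [ 546.2 -337.9   57. ] rot [1.80e+02 1.00e-01 9.03e+01] F [ 0.8  0.2 -0.4] gap 38.6 q [ -36.   22.   87.   -0.   71. -127.]
 rot [0.02 0.1  0.35] rows 0.04  off(after rot) [-4.1 -0.2 48. ]
```

jog_arm(offset=[[-4,0,0],[0,0,15],[0,0,15],[0,0,10],[0,0,2],[0,0,0],[0,0,0]], delta_rot=[[0,0,0],[0,0,0],[0,0,0],[0,0,0],[0,0,0],[0,0,0],[0,0,0]], jaw=[0,0,0,0,0,0,0])

```text
time: 50.6
tool_pos: [547.2, -343.0, 13.1]
tcp_rot: [179.9, 0.2, 90.3]
ft_force: [0.6, -1.0, -0.4]
finger_gap: 38.7
```

```bash
python3 -c "
from h import *
to(546,-342,8.5,90)"
```

```text
t 50.6 pos [ 547.2 -343.    13.1] rot [179.9   0.2  90.3] F [ 0.6 -1.  -0.4] gap 38.7 q [ -37.   25.   88.   -0.   67. -127.]
 rot [0.14 0.19 0.35] rows 0.04  off(after rot) [ 1.  -1.2  4.6]
```

jog_arm(offset=[[1,0,3],[0,0,1],[0,0,0],[0,0,0],[0,0,0],[0,0,0],[0,0,0],[0,0,-15],[0,0,-25],[0,0,-25],[0,0,-25],[0,0,-15],[0,0,0]], delta_rot=[[0,0,0],[0,0,0],[0,0,0],[0,0,0],[0,0,0],[0,0,0],[0,0,0],[0,0,0],[0,0,0],[0,0,0],[0,0,0],[0,0,0],[0,0,0]], jaw=[0,0,0,65,65,65,65,65,65,65,65,65,65])

```text
time: 51.9
tool_pos: [548.2, -342.4, 124.6]
tcp_rot: [179.6, 0.4, 90.4]
ft_force: [0.5, -0.2, 0.3]
finger_gap: 55.2
```

```bash
python3 -c "
from h import *
to(481.6,-10.4,120,91.1)
p,d,m=snap('wrist');cv2.imwrite('pics/w10.png',p[:,:,::-1])
depthmods(p,d,m,30,lambda P:P[...,1]<-200,np.array([496.4,-296.5]),-.9)"
```

```text
t 51.9 pos [ 548.2 -342.4  124.6] rot [179.6   0.4  90.4] F [ 0.5 -0.2  0.3] gap 55.2 q [ -36.   18.   84.   -0.   77. -127.]
 rot [ 0.36  0.37 -0.75] rows 0.09  off(after rot) [333.3 -60.2   4.6]
(762.5, -486.1, 43.6, 15.3, -84.1, array([159., 473.])) local [ 269.  -185.4] z 29.6
(602.3, -233.6, 37.8, 4.1, -90.0, array([468., 316.])) local [104.9  64.6] z 24.5
(601.3, -302.1, 12.6, 3.3, -89.7, array([376., 314.])) local [105.  -4.] z 24.6
(600.6, -321.1, 22.8, 4.9, -89.6, array([350., 313.])) local [104.6 -23. ] z 24.5
(600.3, -340.5, 10.2, 4.1, -89.5, array([323., 312.])) local [104.6 -42.4] z 24.3
(599.9, -381.1, 17.0, 4.1, -89.3, array([268., 311.])) local [104.8 -83. ] z 24.4
(628.0, -571.2, 137.0, 14.5, 5.8, array([ 26., 333.])) local [ 135.9 -272.6] z 30.2
(563.7, -399.4, 33.8, 4.3, -1.7, array([239., 264.])) local [  68.9 -101.8] z 24.4
(533.6, -398.9, 23.8, 4.4, -1.1, array([237., 223.])) local [  38.8 -101.8] z 24.4
(546.8, -342.1, 58.8, 39.4, 0.4, array([322., 241.])) local [ 51.1 -44.8] z 29.3
(511.2, -398.6, 18.5, 4.6, -0.7, array([236., 190.])) local [  16.4 -101.9] z 2
[... 353 characters left out ...]
9, 6.1, array([69., 82.])) local [ -49.2 -203.6] z 25.2
(442.5, -471.1, 9.6, 3.5, 7.4, array([112.,  79.])) local [ -51.2 -175.4] z 25.3
(438.5, -482.8, 8.7, 3.3, 1.8, array([93., 72.])) local [ -55.  -187.2] z 25.2
(436.3, -494.4, 8.2, 3.6, 3.3, array([75., 69.])) local [ -57.  -198.8] z 25.2
(426.6, -483.9, 10.9, 3.2, 4.9, array([89., 52.])) local [ -66.8 -188.5] z 25.3
(419.4, -473.4, 9.2, 3.2, 7.9, array([104.,  38.])) local [ -74.2 -178.1] z 25.3
(414.8, -479.4, 7.7, 3.7, -1.8, array([93., 30.])) local [ -78.7 -184.2] z 25.2
(429.4, -397.3, 45.2, 4.9, -1.1, array([230.,  53.])) local [ -65.4 -101.8] z 24.4
(403.2, -396.8, 5.3, 4.1, -2.9, array([228.,   5.])) local [ -91.6 -101.8] z 24.6
```

View pics/w10.png

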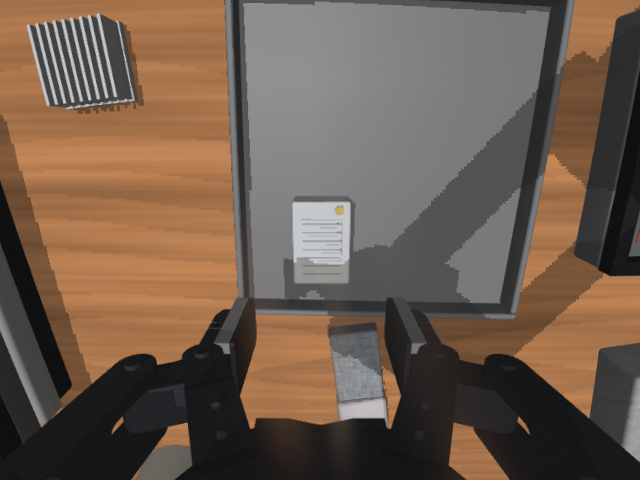

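Module C lies flat in the tray at pixel (322,241), tray-local (51, −45). Now module B.

jog_arm(offset=[[25,-5,0],[33,-6,0],[33,-6,0],[33,-6,0],[33,-6,0],[33,-6,0],[33,-6,0],[33,-6,0],[33,-6,0],[25,-4,0],[15,-3,0],[5,0,0],[0,0,0],[0,0,0]], delta_rot=[[0.4,0.4,-0.8],[0,0,0],[0,0,0],[0,0,0],[0,0,0],[0,0,0],[0,0,0],[0,0,0],[0,0,0],[0,0,0],[0,0,0],[0,0,0],[0,0,0],[0,0,0]], jaw=[65,65,65,65,65,65,65,65,65,65,65,65,65,65])

```text
time: 53.35
tool_pos: [466.6, 4.9, 104.7]
tcp_rot: [-178.4, -0.6, 91.1]
ft_force: [0.1, 0.7, -0.2]
finger_gap: 55.7
```

```bash
python3 -c "
from h import *
to(481.4,-10.7,70,91.1)"
```

```text
t 53.35 pos [466.6   4.9 104.7] rot [-178.4   -0.6   91.1] F [ 0.1  0.7 -0.2] gap 55.7 q [ -6.  -6. 113.   0.  75. -97.]
 rot [-1.61 -0.55 -0.03] rows 0.19  off(after rot) [-15.8  14.5  34.7]
```

jog_arm(offset=[[-8,7,0],[-8,7,0],[0,0,15],[0,0,15],[0,0,0],[0,0,0]], delta_rot=[[-1.6,-0.6,0],[0,0,0],[0,0,0],[0,0,0],[0,0,0],[0,0,0]], jaw=[65,65,65,65,65,65])

```text
time: 53.95
tool_pos: [485.4, -18.8, 74.7]
tcp_rot: [179.6, 0.2, 90.7]
ft_force: [1.2, 0.3, 0.5]
finger_gap: 55.2
```

```bash
python3 -c "
from h import *
to(481.4,-10.7,34.5,91.1)"
```

```text
t 53.95 pos [485.4 -18.8  74.7] rot [179.6   0.2  90.7] F [1.2 0.3 0.5] gap 55.2 q [ -8.  -3. 113.  -0.  70. -99.]
 rot [ 0.36  0.24 -0.37] rows 0.04  off(after rot) [ 8.1 -3.8 40.2]
```

jog_arm(offset=[[8,-4,0],[0,0,0],[0,0,10],[0,0,10],[0,0,0],[0,0,0]], delta_rot=[[0.4,0.2,-0.4],[0,0,0],[0,0,0],[0,0,0],[0,0,0],[0,0,0]], jaw=[65,65,65,65,65,65])

```text
time: 54.55
tool_pos: [482.6, -10.8, 55.1]
tcp_rot: [179.9, 0.1, 91.2]
ft_force: [1.3, 0.4, -0.7]
finger_gap: 55.7
```

```bash
python3 -c "
from h import *
to(481.4,-10.7,34.5,91.1)"
```

```text
t 54.55 pos [482.6 -10.8  55.1] rot [1.799e+02 1.000e-01 9.120e+01] F [ 1.3  0.4 -0.7] gap 55.7 q [ -7.  -1. 114.  -0.  68. -98.]
 rot [0.1  0.06 0.06] rows 0.01  off(after rot) [ 0.1 -1.2 20.6]
```

jog_arm(offset=[[0,-1,5],[0,0,8],[0,0,6],[0,0,2],[0,0,0],[0,0,0],[0,0,0],[0,0,0],[0,0,0],[0,0,0],[0,0,0]], delta_rot=[[0,0,0],[0,0,0],[0,0,0],[0,0,0],[0,0,0],[0,0,0],[0,0,0],[0,0,0],[0,0,0],[0,0,0],[0,0,0]], jaw=[65,65,65,65,65,0,0,0,0,0,0])

```text
time: 55.65
tool_pos: [481.9, -10.9, 32.7]
tcp_rot: [179.9, 0.1, 91.2]
ft_force: [0.2, -0.7, -0.5]
finger_gap: 38.6
```

```bash
python3 -c "
from h import *
to(546.5,-252,120,90)"
```

```text
t 55.65 pos [481.9 -10.9  32.7] rot [1.799e+02 1.000e-01 9.120e+01] F [ 0.2 -0.7 -0.5] gap 38.6 q [ -7.   0. 115.  -0.  65. -98.]
 rot [0.14 0.06 1.15] rows 0.14  off(after rot) [-241.1   64.6  -87.3]
```

jog_arm(offset=[[0,0,-15],[0,0,-25],[0,0,-25],[0,0,-25],[-25,7,0],[-30,8,0],[-30,8,0],[-30,8,0],[-30,8,0],[-30,8,0],[-25,7,0],[-20,5,0],[-12,3,0],[-6,0,0],[0,0,0],[0,0,0]], delta_rot=[[0,0,0],[0,0,0],[0,0,1.2],[0,0,0],[0,0,0],[0,0,0],[0,0,0],[0,0,0],[0,0,0],[0,0,0],[0,0,0],[0,0,0],[0,0,0],[0,0,0],[0,0,0],[0,0,0]], jaw=[0,0,0,0,0,0,0,0,0,0,0,0,0,0,0,0])

```text
time: 57.25
tool_pos: [544.1, -256.5, 125.0]
tcp_rot: [180.0, -0.0, 90.1]
ft_force: [-0.8, -0.9, -0.3]
finger_gap: 38.7
```

```bash
python3 -c "
from h import *
to(546.5,-252,50,90)"
```

```text
t 57.25 pos [ 544.1 -256.5  125. ] rot [180.   -0.   90.1] F [-0.8 -0.9 -0.3] gap 38.7 q [ -30.   12.   92.    0.   76. -120.]
 rot [ 0.01 -0.01  0.06] rows 0.01  off(after rot) [ 4.5  2.4 75. ]
```

jog_arm(offset=[[3,2,10],[0,0,20],[0,0,20],[0,0,15],[0,0,0],[0,0,0]], delta_rot=[[0,0,0],[0,0,0],[0,0,0],[0,0,0],[0,0,0],[0,0,0]], jaw=[0,0,0,0,0,0])

```text
time: 57.85
tool_pos: [546.6, -247.6, 56.3]
tcp_rot: [180.0, -0.1, 90.3]
ft_force: [0.0, -0.0, -0.7]
finger_gap: 39.0
```

```bash
python3 -c "
from h import *
to(546.5,-252,9,90)"
```

```text
t 57.85 pos [ 546.6 -247.6   56.3] rot [ 1.80e+02 -1.00e-01  9.03e+01] F [ 0.  -0.  -0.7] gap 39.0 q [ -29.   16.   95.    0.   69. -120.]
 rot [ 0.02 -0.09  0.35] rows 0.04  off(after rot) [-4.4 -0.1 47.3]
```

jog_arm(offset=[[-4,0,0],[0,0,15],[0,0,15],[0,0,10],[0,0,2],[0,0,0],[0,0,0]], delta_rot=[[0,0,0],[0,0,0],[0,0,0],[0,0,0],[0,0,0],[0,0,0],[0,0,0]], jaw=[0,0,0,0,0,0,0])

```text
time: 58.55
tool_pos: [547.7, -252.5, 12.2]
tcp_rot: [179.9, -0.0, 90.3]
ft_force: [-0.6, -0.6, -0.1]
finger_gap: 38.8
```

```bash
python3 -c "
from h import *
to(546.5,-252,9,90)"
```

```text
t 58.55 pos [ 547.7 -252.5   12.2] rot [179.9  -0.   90.3] F [-0.6 -0.6 -0.1] gap 38.8 q [ -30.   20.   95.    0.   65. -120.]
 rot [ 0.14 -0.02  0.34] rows 0.04  off(after rot) [ 0.5 -1.2  3.2]
```

jog_arm(offset=[[0,0,3],[0,0,1],[0,0,0],[0,0,0],[0,0,0],[0,0,0],[0,0,0],[0,0,-15],[0,0,-25],[0,0,-25],[0,0,-25],[0,0,-15],[0,0,0]], delta_rot=[[0,0,0],[0,0,0],[0,0,0],[0,0,0],[0,0,0],[0,0,0],[0,0,0],[0,0,0],[0,0,0],[0,0,0],[0,0,0],[0,0,0],[0,0,0]], jaw=[0,0,0,65,65,65,65,65,65,65,65,65,65])

```text
time: 59.85
tool_pos: [548.6, -253.1, 123.4]
tcp_rot: [179.6, 0.1, 90.3]
ft_force: [0.2, -0.0, -0.2]
finger_gap: 55.6
```

```bash
python3 -c "
from h import *
to(459.7,88.8,140,2.4)
p,d,m=snap('wrist');cv2.imwrite('pics/w11.png',p[:,:,::-1])
depthmods(p,d,m,30,lambda P:(abs(P[...,1]+296)<95)&(abs(P[...,0]-496)<98),np.array([496.4,-296.5]),-.9)
p,d,m=snap('top');cv2.imwrite('pics/t11.png',p[:,:,::-1])"
```

```text
t 59.85 pos [ 548.6 -253.1  123.4] rot [1.796e+02 1.000e-01 9.030e+01] F [ 0.2 -0.  -0.2] gap 55.6 q [ -30.   12.   92.    0.   76. -120.]
 rot [ 0.37 -0.19 87.94] rows 10.35  off(after rot) [ -74.5 -345.3  -16.6]
(547.2, -252.5, 59.3, 39.5, 0.2, array([322., 242.])) local [50.1 44.8] z 29.2
(547.3, -340.6, 58.9, 40.6, 0.6, array([193., 242.])) local [ 51.6 -43.3] z 29.3
```

View pics/t11.png

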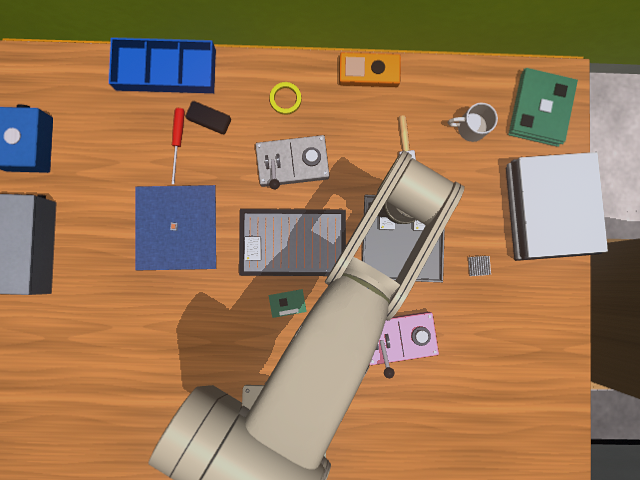

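Both placed modules are flat in the tray, and the last one is on the bed at (252,247). Because it sits near the rim, I'll grip it along its length, with the jaws along x.

jog_arm(offset=[[0,0,-10],[0,0,-10],[0,0,0],[0,0,0],[0,0,0],[0,0,0],[0,0,0],[0,0,0],[0,0,0],[0,0,0],[0,0,0],[0,0,0]], delta_rot=[[0,0,8],[0,0,8],[0,0,8],[0,0,8],[0,0,8],[0,0,8],[0,0,8],[0,0,8],[0,0,8],[0,0,8],[0,0,8],[0,0,0]], jaw=[65,88,88,88,88,88,88,88,88,88,88,88])

```text
time: 61.15
tool_pos: [534.2, -245.1, 114.7]
tcp_rot: [-178.9, 1.8, -1.2]
ft_force: [0.8, -0.4, 1.1]
finger_gap: 74.8
```

```bash
python3 -c "
from h import *
to(459.4,88.8,140,2.4)"
```

```text
t 61.15 pos [ 534.2 -245.1  114.7] rot [-178.9    1.8   -1.2] F [ 0.8 -0.4  1.1] gap 74.8 q [-30.  12.  92.   0.  77. -28.]
 rot [-1.13  1.77 -3.65] rows 0.43  off(after rot) [ -60.8 -336.7  -25.3]
```

jog_arm(offset=[[0,0,-15],[0,-15,-15],[-6,-30,0],[-6,-30,0],[-6,-32,0],[-6,-32,0],[-6,-32,0],[-6,-32,0],[-6,-32,0],[-6,-32,0],[-6,-30,0],[-4,-20,0],[-2,-10,0],[0,0,0],[0,0,0]], delta_rot=[[-1.1,1.8,-3.6],[0,0,0],[0,0,0],[0,0,0],[0,0,0],[0,0,0],[0,0,0],[0,0,0],[0,0,0],[0,0,0],[0,0,0],[0,0,0],[0,0,0],[0,0,0],[0,0,0]], jaw=[88,88,88,88,88,88,88,88,88,88,88,88,88,88,88])

```text
time: 62.65
tool_pos: [444.4, 100.3, 145.3]
tcp_rot: [-179.4, 0.9, 4.1]
ft_force: [-0.3, -0.2, -0.2]
finger_gap: 75.4
```

```bash
python3 -c "
from h import *
to(459.4,88.8,90,2.4)
p,d,m=snap('wrist');cv2.imwrite('pics/w12.png',p[:,:,::-1])
depthmods(p,d,m,55,lambda P:P[...,0]<565,bedc,bedyaw)"
```

```text
t 62.65 pos [444.4 100.3 145.3] rot [-179.4    0.9    4.1] F [-0.3 -0.2 -0.2] gap 75.4 q [  6. -11. 113.   1.  79.   2.]
 rot [-0.58  0.93  1.69] rows 0.2  off(after rot) [14.5 12.1 55.3]
(459.1, 91.8, 58.5, 40.4, 2.3, array([341., 262.])) local [-15.8 101.9] z 54.2
```

View pics/w12.png

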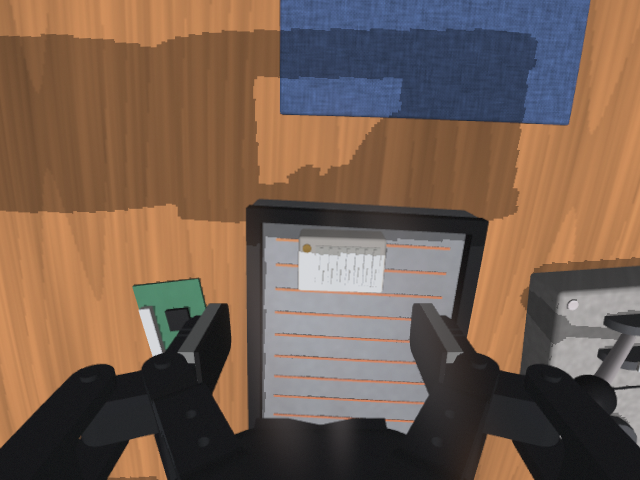

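The last module is at (341,262) and the fingers will straddle its length. Descending in steps.

jog_arm(offset=[[7,6,0],[7,5,0],[0,0,20],[0,0,20],[0,0,0],[0,0,0]], delta_rot=[[-0.6,0.9,1.7],[0,0,0],[0,0,0],[0,0,0],[0,0,0],[0,0,0]], jaw=[88,88,88,88,88,88])

```text
time: 63.3
tool_pos: [464.2, 83.3, 105.3]
tcp_rot: [179.8, -0.2, 1.8]
ft_force: [0.6, 0.1, -0.1]
finger_gap: 75.5
```

```bash
python3 -c "
from h import *
to(459.4,90,36,2.4)"
```

```text
t 63.3 pos [464.2  83.3 105.3] rot [179.8  -0.2   1.8] F [ 0.6  0.1 -0.1] gap 75.5 q [  4.  -7. 113.  -0.  74.   2.]
 rot [ 0.17 -0.22 -0.62] rows 0.07  off(after rot) [-4.5 -6.9 69.3]
```

jog_arm(offset=[[-5,-7,0],[0,0,0],[0,0,20],[0,0,20],[0,0,0],[0,0,0]], delta_rot=[[0,0,-0.6],[0,0,0],[0,0,0],[0,0,0],[0,0,0],[0,0,0]], jaw=[88,88,88,88,88,88])

```text
time: 63.9
tool_pos: [463.0, 91.0, 70.6]
tcp_rot: [179.8, -0.7, 2.5]
ft_force: [-0.8, -0.8, 0.6]
finger_gap: 75.0
```

```bash
python3 -c "
from h import *
to(459.4,90,35,2.4)"
```

```text
t 63.9 pos [463.   91.   70.6] rot [179.8  -0.7   2.5] F [-0.8 -0.8  0.6] gap 75.0 q [  5.  -5. 115.  -0.  69.   3.]
 rot [ 0.15 -0.74  0.05] rows 0.09  off(after rot) [-3.6  0.8 35.6]
```

jog_arm(offset=[[-4,1,0],[0,0,15],[0,0,12],[0,0,5],[0,0,0],[0,0,0]], delta_rot=[[0,-0.7,0],[0,0,0],[0,0,0],[0,0,0],[0,0,0],[0,0,0]], jaw=[88,88,88,88,88,88])

```text
time: 64.5
tool_pos: [462.0, 90.0, 42.9]
tcp_rot: [179.9, -0.3, 2.5]
ft_force: [0.8, 0.3, 0.2]
finger_gap: 75.4
```

```bash
python3 -c "
from h import *
to(459.4,90,29,2.4)"
```

```text
t 64.5 pos [462.   90.   42.9] rot [179.9  -0.3   2.5] F [0.8 0.3 0.2] gap 75.4 q [  5.  -2. 116.  -0.  66.   2.]
 rot [ 0.14 -0.32  0.09] rows 0.04  off(after rot) [-2.6 -0.1 13.9]
```

jog_arm(offset=[[-3,0,6],[0,0,6],[0,0,1],[0,0,0],[0,0,0],[0,0,0],[0,0,0],[0,0,0],[0,0,0],[0,0,0]], delta_rot=[[0,0,0],[0,0,0],[0,0,0],[0,0,0],[0,0,0],[0,0,0],[0,0,0],[0,0,0],[0,0,0],[0,0,0]], jaw=[88,88,88,88,0,0,0,0,0,0])

```text
time: 65.5
tool_pos: [459.8, 90.0, 30.2]
tcp_rot: [179.9, -0.4, 2.5]
ft_force: [1.1, 0.5, 0.4]
finger_gap: 58.8
```

```bash
python3 -c "
from h import *
to(455,-296,125,0)"
```

```text
t 65.5 pos [459.8  90.   30.2] rot [179.9  -0.4   2.5] F [1.1 0.5 0.4] gap 58.8 q [  5.  -2. 117.  -0.  64.   2.]
 rot [ 0.13 -0.43  2.49] rows 0.29  off(after rot) [ -4.8 386.  -94.8]
```

jog_arm(offset=[[0,0,-15],[0,0,-20],[0,0,-25],[0,0,-25],[0,0,-15],[0,20,0],[0,28,0],[0,30,0],[0,30,0],[0,30,0],[0,30,0],[0,30,0],[0,30,0],[0,30,0],[0,30,0],[0,30,0],[0,25,0],[0,15,0],[0,0,0],[0,0,0]], delta_rot=[[0,0,0],[0,0,0],[0,0,2.5],[0,0,0],[0,0,0],[0,0,0],[0,0,0],[0,0,0],[0,0,0],[0,0,0],[0,0,0],[0,0,0],[0,0,0],[0,0,0],[0,0,0],[0,0,0],[0,0,0],[0,0,0],[0,0,0],[0,0,0]], jaw=[0,0,0,0,0,0,0,0,0,0,0,0,0,0,0,0,0,0,0,0])

```text
time: 67.5
tool_pos: [456.3, -280.9, 133.4]
tcp_rot: [179.9, -0.3, 0.0]
ft_force: [0.3, 0.0, -0.6]
finger_gap: 58.6
```

```bash
python3 -c "
from h import *
to(455,-296,50,0)"
```

```text
t 67.5 pos [ 456.3 -280.9  133.4] rot [179.9  -0.3   0. ] F [ 0.3  0.  -0.6] gap 58.6 q [-37.   1. 102.   0.  76. -37.]
 rot [ 0.05 -0.33  0.02] rows 0.04  off(after rot) [-1.3 15.1 83.4]
```

jog_arm(offset=[[-1,8,0],[0,8,10],[0,0,20],[0,0,20],[0,0,15],[0,0,0],[0,0,0]], delta_rot=[[0,0,0],[0,0,0],[0,0,0],[0,0,0],[0,0,0],[0,0,0],[0,0,0]], jaw=[0,0,0,0,0,0,0])

```text
time: 68.2
tool_pos: [456.4, -295.3, 64.2]
tcp_rot: [180.0, -0.3, 0.3]
ft_force: [0.6, -0.9, 0.1]
finger_gap: 59.0
```

```bash
python3 -c "
from h import *
to(455,-296,5,0)"
```

```text
t 68.2 pos [ 456.4 -295.3   64.2] rot [180.   -0.3   0.3] F [ 0.6 -0.9  0.1] gap 59.0 q [-38.   7. 104.   0.  69. -39.]
 rot [ 0.03 -0.34  0.33] rows 0.04  off(after rot) [-1.4  0.7 59.2]
```

jog_arm(offset=[[0,0,15],[0,0,15],[0,0,12],[0,0,6],[0,0,0],[0,0,0]], delta_rot=[[0,0,0],[0,0,0],[0,0,0],[0,0,0],[0,0,0],[0,0,0]], jaw=[0,0,0,0,0,0])

```text
time: 68.8
tool_pos: [457.5, -295.7, 13.1]
tcp_rot: [179.9, -0.4, 0.4]
ft_force: [-0.0, -0.6, -1.1]
finger_gap: 58.7
```

```bash
python3 -c "
from h import *
to(455,-296,5.5,0)"
```

```text
t 68.8 pos [ 457.5 -295.7   13.1] rot [179.9  -0.4   0.4] F [-0.  -0.6 -1.1] gap 58.7 q [-38.  11. 105.   0.  63. -39.]
 rot [ 0.09 -0.42  0.37] rows 0.05  off(after rot) [-2.5  0.3  7.6]
```

jog_arm(offset=[[-2,0,4],[0,0,3],[0,0,1],[0,0,0],[0,0,0]], delta_rot=[[0,0,0],[0,0,0],[0,0,0],[0,0,0],[0,0,0]], jaw=[0,0,0,0,0])

```text
time: 69.3
tool_pos: [456.4, -296.6, 6.0]
tcp_rot: [179.8, -0.5, 0.4]
ft_force: [-0.2, -0.4, -0.8]
finger_gap: 58.5
```

jog_arm(offset=[[0,0,0.5],[0,0,0],[0,0,0],[0,0,0],[0,0,0],[0,0,-15],[0,0,-25],[0,0,-30],[0,0,-30],[0,0,-30],[0,0,-30],[0,0,-20],[0,0,0],[0,0,0]], delta_rot=[[0,0,0],[0,0,0],[0,0,0],[0,0,0],[0,0,0],[0,0,0],[0,0,0],[0,0,0],[0,0,0],[0,0,0],[0,0,0],[0,0,0],[0,0,0],[0,0,0]], jaw=[0,84,84,84,84,84,84,84,84,84,84,84,84,84])

```text
time: 70.7
tool_pos: [454.8, -296.0, 201.9]
tcp_rot: [179.6, -0.8, 0.4]
ft_force: [0.3, 0.0, 0.2]
finger_gap: 71.5
```

```bash
python3 -c "
from h import *
to(455,-296,5.5,0)
p,d,m=snap('wrist');cv2.imwrite('pics/w13.png',p[:,:,::-1])
depthmods(p,d,m,30,lambda P:(abs(P[...,1]+296)<95)&(abs(P[...,0]-496)<98),np.array([496.4,-296.5]),-.9)
p,d,m=snap('scene');cv2.imwrite('pics/s13.png',p[:,:,::-1])
p,d,m=snap('top');cv2.imwrite('pics/t13.png',p[:,:,::-1])
k=(p.max(2)<90);k[:172]=0;k[190:]=0;k[:,:266]=0;k[:,282:]=0
print(rect(k,m,108))
M=cv2.inRange(cv2.cvtColor(p,cv2.COLOR_RGB2HSV),(0,90,120),(20,255,255));M[:222]=0;M[232:]=0;M[:,:168]=0;M[:,180:]=0
print(np.argwhere(M>0).mean(0) if M.any() else None)"
```

```text
t 70.7 pos [ 454.8 -296.   201.9] rot [179.6  -0.8   0.4] F [0.3 0.  0.2] gap 71.5 q [-39.  -1.  98.   0.  83. -39.]
 rot [ 0.39 -0.8   0.37] rows 0.09  off(after rot) [  0.2   0.  196.4]
(547.0, -340.2, 60.8, 40.4, 1.2, array([416., 265.])) local [ 51.3 -42.9] z 29.2
(458.0, -295.1, 59.4, 40.2, 0.1, array([320., 218.])) local [-38.4   0.8] z 29.2
(547.2, -252.2, 60.2, 39.4, 0.4, array([422., 171.])) local [50.1 45.1] z 29.4
[(615.2, 37.9, 31.1, 24.4, -43.1, array([273., 184.]))]
[225.89473684 172.57894737]
```

View pics/s13.png

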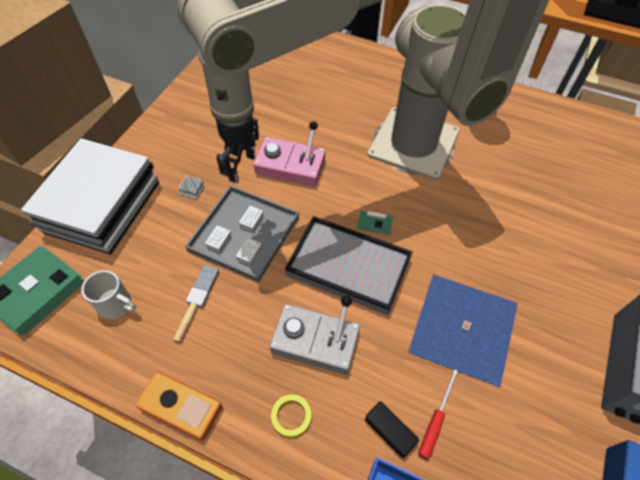

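View pics/t13.png

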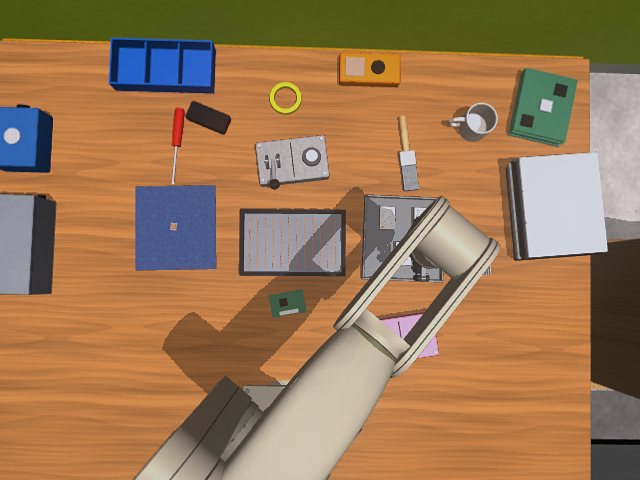

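View pics/w13.png

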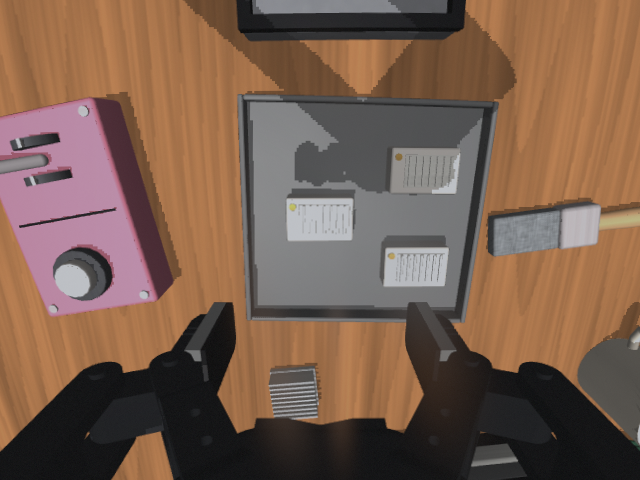

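All three modules are in the tray at wrist pixels (425,171), (320,218) and (416,267). The lever is off (knob at top-view (273,184)), the button is up, and the bystanders look undisturbed. Handing in.

```bash
python3 -c "
from h import *
print(r.hand_in())"
```

```text
the job is handed in; nothing more can be done
None
```

I ran the whole sequence in order and handed the job in at about 71 s of the 210 s. No verdict was reported.

- **Modules to the bed:** There were three modules on the mat. All three were laid flat, fins up, on the bed inside the rim.
- **Lever and button:** I set the power lever to about 0.84–0.86 rad, against 0.873 for upright. I then held the start button at its stop for over 1.2 s (tip at z = 61 mm, about 9 N) and let it come up. After that I pulled the lever back to its stop, and only then moved the modules to the tray.

**Last checks**
- **Modules in the tray:** They sit at tray-frame (51, −43), (50, 45) and (−38, 1) mm, with their tops at 29–30 mm, so they lie flat on the floor.
- **Lever:** The knob measured about −68 mm in the console frame, which puts the lever at about 0–0.02 rad.
- **Button and bystanders:** The button looked up, and the robot was clear of everything. The relay read within a pixel of its start position. The brush, screwdriver and heatsink I judged by eye only, and they look unmoved.

**What went wrong or disagreed**
- **Knob slip:** The knob slipped out of the grip once on the way up. I re-gripped it lower and finished the move.
- **Knocked module:** One module was knocked about 30 mm on the bed while the arm was elsewhere. It stayed inside the limits, so I left it and gripped it lengthwise later to stay clear of the rim.
- **Knob height:** The first two-camera estimate of the knob's height was about 15 mm too high. I replaced it with the wrist-camera measurement combined with the lever's known arc.

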